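# Reload the doll-drying turntable

## Robot

A 7-joint arm with a two-finger parallel gripper is mounted at the origin on the work surface. World frame = base frame: x ahead of the robot, y to its left, z up, the work surface at z = 0. Lengths are in mm, angles in rad, forces in N, time in s.
With the tool pointing down it reaches from about 400 to 875 mm from the base axis. Payload 4.4 kg.
Tool frame: the origin (TCP) lies between the finger pads, 19 mm behind the fingertips; this is the grasp point; z points along the fingers, y is the direction in which the jaws open and shut (so a half turn about z gives the same grasp; the last joint's range is limited). The gripper opens to 85 mm and grips with 20 to 120 N. Pads are 22 mm wide; open, the fingers measure 114 mm over their backs; the gripper's body (76 mm by 85 mm) begins 54 mm behind the grasp point. The pads swing forward as they close: fully open they stand 13 mm farther back than shut.
Start: joints at [1.244, 0.628, 0.038, 1.517, -0.027, 0.996, -0.02], TCP at [167.632, -628.026, 250.013] pointing down, gripper open.
Joint ranges: [-3.06, 3.06], [-0.37, 2.12], [-1.25, 1.32], [0.18, 2.47], [-1.1, 4.24], [0.23, 1.98], [-2.94, 2.94]. Speed limits (rad/s): [2.57, 2.57, 3.14, 3.14, 3.14, 3.14, 3.14].

## Interface

Orientations are given as [roll, pitch, yaw] about the fixed x, y, z axes, in that order (R = Rz(yaw) Ry(pitch) Rx(roll)).
In Python, from cell import status, viewer, order gives the robot as it stands.
- The arm moves only by the tool play_rows, never from a script. Its argument "series" is a list of rows, each a list of 5 numbers: the shift along the tool's x, y, z in cm, then the turn about the tool's z in degrees, then the closure, from 0 (fully open) to 1 (shut). In form: [[x, y, z, yaw, gripper], ...]. A call has 1 to 8 rows; each row is the pose to reach, as a shift and turn from the pose commanded when the call began, along the tool's axes at that moment; what a row does not reach only later rows make up. A row lasts 1/10 s, in which the tool goes at most 50 mm and 8.59 degrees, less where a joint would pass 70% of its speed; a pose out of reach is approached as far as the arm can. A call with a gripper value outside its range is refused whole. The fingers move at their own pace and stop on an object; the grip force is fixed at half the most. Time passes only in rows, so rows that repeat a pose let the fingers close. It gives the time, the measured TCP pose, the force and the opening at its end, in the units of the state.
- status.read_state(): the state, without advancing time (a new reading comes with each control period).
- viewer.get_image(name): name is "side" or "top"; returns a dict with "img" (384x512x3 uint8, red, green, blue), "vfov" (degrees; the focal length in pixels is half the picture's height over the tangent of half this angle, whatever the lens; pixels are square), "cx", "cy" (the principal point, pixels), "rvec" (rotation vector, rad) and "tvec" (3), from world to camera coordinates, as OpenCV has them. Camera axes: x right, y down, z forward; pixel columns grow to the right and rows downward; lengths in mm; the calibration is good to about 2 mm. A picture is of the moment at which its call begins. There is no depth.
- order.finish_job(): hands the job in, once; it reports no verdict.
The state is a dict: "clock": time; "qpos": joint angles; "qd": joint speeds; "tau": joint torques, N m; "eef_pos": TCP position; "tool_rot": TCP orientation; "force": force on the tool from outside, world axes, zero at the start; "torque": the same for the moment, N m; "width": finger opening in mm.
Only numpy, scipy, OpenCV 4.12 (cv2) and the standard library are available. Lean on these libraries where they do the work, as an engineer would, in place of code of your own. Each camera call takes 0.05 s, during which the arm holds its last target. There are 200 camera calls.

## Task

The red and green dolls on the drying turntable are dry. Pull the turntable's sprung, red-knobbed pin up, turn the table one hole clockwise (seen from above) from the orange-dotted hole to the blue-dotted one and let the pin drop fully home; then stand both painted dolls upright in the cardboard tray with the other finished dolls, and stand every unpainted doll waiting on the table upright and centred on a white disc of the turntable, between its four stop pins, one to a disc. Then pull the pin again, turn back to the orange-dotted hole with the pin fully home, and last turn only the black outer ring of the timer to its green mark, leaving the red inner knob and everything else as they are.

Things in the scene. Friction and masses are not known exactly. Their poses are not given: they have to be found in the camera images.
- axis (a point): the vertical turning axis of the turntable: a fixed aluminium base plate 270 x 270 x 20 mm (this point has its yaw) with three 11 mm holes 118 mm from the axis, 60 degrees apart, and on it the green rotor disc of 98 mm radius, which carries the pin on a short arm and, on the other half, three places for dolls. The point lies on the axis at the height of the disc's top (36 mm above the table)
- hole_dry (a point): mouth of the orange-dotted (drying) hole in the base plate, 20 mm above the table; the 12 mm dot lies 23 mm beside its hole, clockwise of it seen from above
- hole_load (a point): mouth of the blue-dotted (loading) hole, 60 degrees clockwise (seen from above) of the orange-dotted one
- rotor (a joint): turn of the rotor, rad, growing clockwise seen from above: 0 with the pin over the orange-dotted hole (start), 1.047 over the blue-dotted hole, 2.094 over the white-dotted third hole (not used); ends just beyond 0 and 2.094. About 0.12 N m of friction keeps it where it is left; the pin in a hole leaves it about 0.01 rad of play.
- pin (a joint): lift of the index pin, m: 0 fully home in a hole, 0.018 at most. It must be lifted 12 mm to clear the base plate; a spring (4 N at 0, 8.5 N at full lift) pushes it down whenever it is let go. Let go between holes it rests on the plate at about 0.012 and drops in when the rotor is brought over a hole.
- pin_knob (a point): centre of the pin's red knob: an upright cylinder 26 mm across and 22 mm high, on the rotor's arm 118 mm from the axis; centre 69 mm above the table when the pin is home; 12 mm of free space under the knob, then a 19 mm sleeve on the arm (top at 46 mm). Hold it from above to lift and to turn the rotor along its arc.
- place_0 (a point): centre of a white disc (38 mm, thin black rim) on the rotor top, 36 mm above the table, 70 mm from the axis; the three are 60 degrees apart and turn with the rotor. Round it, 26 mm from its centre, diagonal to the radius, stand four stop pins 6 mm thick, 12 mm high: a doll has 3 mm room to each; fingers pass between them along the radius. A painted doll starts on it.
- place_1 (a point): centre of a white disc (38 mm, thin black rim) on the rotor top, 36 mm above the table, 70 mm from the axis; the three are 60 degrees apart and turn with the rotor. Round it, 26 mm from its centre, diagonal to the radius, stand four stop pins 6 mm thick, 12 mm high: a doll has 3 mm room to each; fingers pass between them along the radius. A painted doll starts on it.
- place_2 (a point): centre of a white disc (38 mm, thin black rim) on the rotor top, 36 mm above the table, 70 mm from the axis; the three are 60 degrees apart and turn with the rotor. Round it, 26 mm from its centre, diagonal to the radius, stand four stop pins 6 mm thick, 12 mm high: a doll has 3 mm room to each; fingers pass between them along the radius. Empty at the start.
- blank_0: unpainted pale squat wooden doll: a cylinder 40 mm across and 24 mm high (grip this, about 27 mm above its foot with the tool's TCP) with a round head above, 41 mm tall in all; about 45 g; origin under its foot. Two or three such dolls are present.
- blank_1: unpainted pale squat wooden doll: a cylinder 40 mm across and 24 mm high (grip this, about 27 mm above its foot with the tool's TCP) with a round head above, 41 mm tall in all; about 45 g; origin under its foot. Two or three such dolls are present.
- blank_2: unpainted pale squat wooden doll: a cylinder 40 mm across and 24 mm high (grip this, about 27 mm above its foot with the tool's TCP) with a round head above, 41 mm tall in all; about 45 g; origin under its foot. Two or three such dolls are present.
- red_doll: red painted squat wooden doll: a cylinder 40 mm across and 24 mm high (grip this, about 27 mm above its foot with the tool's TCP) with a round head above, 41 mm tall in all; about 45 g; a small pointed hat adds 4 mm; origin under its foot; the red and the green doll start on places 0 and 1, either way round
- green_doll: green painted squat wooden doll: a cylinder 40 mm across and 24 mm high (grip this, about 27 mm above its foot with the tool's TCP) with a round head above, 41 mm tall in all; about 45 g; a small pointed hat adds 4 mm; origin under its foot; the red and the green doll start on places 0 and 1, either way round
- tray: fixed open cardboard tray for finished dolls, 150 (x) x 160 (y) x 10 mm high outside, walls and floor 4 mm; origin under its centre. The finished blue and yellow dolls stand in its -y half (42 mm from the centre line), 34 mm either side in x; its +y half is free.
- done_0: finished blue doll in the tray, same size as the others; leave alone
- done_1: finished yellow doll in the tray, same size as the others; leave alone
- ring_center (a point): centre of the timer's black outer ring (the timer: a fixed grey box 100 x 120 x 50 mm high, this point has its yaw, with two concentric knobs on top), on its vertical axis, 75 mm above the table: grip height for the fingers from above, clear of the box
- timer_ring (a joint): turn of the black ribbed outer ring (56 mm across, from 52 to 82 mm above the table), rad, growing clockwise seen from above; 0 at the black dot, 1.571 at the green mark, range 0 to 3.0; starts between 0.15 and 0.6; 0.06 N m of friction, stays where left
- green_mark (a point): green mark on the box top beside the ring, 36 mm from the ring's axis
- heat_pointer (a point): rim of the red inner knob (22 mm across, from 82 to 102 mm above the table, on the ring's axis) at its white line; turns freely of the ring; must stay put
- pot_blue: small blue paint pot, 46 mm across, 37 mm high; leave alone

How it is judged:
By the outcome, as a careful person would: the job done as asked, in the order asked, and still so for the second after the job is handed in, with the robot touching nothing.
Of blank_0, blank_1, blank_2 only 2 to 3 are there at a start; the rules pass over those that are not, and their reading is None.
At some moment in a run one of blank_0, blank_1, blank_2 may be knocked a few centimetres aside while the robot is not near it.
It also fails if it takes over 208 s, if anything falls off the work surface, if the arm or the gripper's body presses on something with over 40 N, if the wrist force passes 120 N, or if a joint passes its speed limit or range.

## Working session

There is one attempt and no reset: what is moved stays moved. The work goes in short steps, Python scripts to look and compute and a tool call to move; the robot and the scene stay as the last step left them, time stands still between calls to the robot, and variables do not carry over. Pictures are saved under pics/ and viewed, about 12 in all and at most 16, crops included, and the job is handed in when it is done.

Besides the shell and the picture viewer there is one more tool, called after "Emit:" as name([rows], argument=value, ...), one row to a line, values as JSON. play_rows: Moves the arm, as the interface text tells. Its arguments: {"type":"object","properties":{"series":{"type":"array","items":{"type":"array","items":{"type":"number"}}}},"required":["series"]}

```bash
mkdir -p pics
cat > h.py <<'E'
import numpy as np, cv2
from cell import status, viewer, order
from scipy.spatial.transform import Rotation as R
def cam(n):
    d=viewer.get_image(n); im=np.asarray(d["img"]); H,W=im.shape[:2]
    f=H/2/np.tan(np.radians(d["vfov"])/2)
    K=np.array([[f,0,d["cx"]],[0,f,d["cy"]],[0,0,1]]); 
    return im,K,np.array(d["rvec"],float),np.array(d["tvec"],float)
def save(n,name,crop=None,s=1):
    im,K,r,t=cam(n); np.savez(name+'.npz',im=im,K=K,r=r,t=t)
    out(im,name,crop,s); return im,K,r,t
def out(im,name,crop=None,s=1):
    if crop: x0,y0,x1,y1=crop; im=im[y0:y1,x0:x1]
    im=cv2.resize(im,None,fx=s,fy=s,interpolation=cv2.INTER_CUBIC)
    cv2.imwrite('pics/%s.png'%name,im[:,:,::-1])
def ld(name):
    z=np.load(name+'.npz'); return z['im'],z['K'],z['r'],z['t']
def w(c,u,v,z):
    _,K,r,t=c; M=cv2.Rodrigues(r)[0]; d=M.T@np.linalg.inv(K)@[u,v,1]; o=-M.T@t.ravel()
    return (o+d*(z-o[2])/d[2]).round(1)
def px(c,p):
    return cv2.projectPoints(np.array(p,float).reshape(-1,1,3),c[2],c[3],c[1],None)[0].reshape(-1,2).round(1)
E
python3 - <<'E'
from h import *
for n in('top','side'):
    c=save(n,n+'0',None,1.5); print(c[1].tolist(),(-cv2.Rodrigues(c[2])[0].T@c[3].ravel()).round())
s=status.read_state(); print({k:np.round(v,3).tolist() for k,v in s.items()})
E
```

```text
[[430.26545022838553, 0.0, 264.27207876494225], [0.0, 430.26545022838553, 192.5777207925763], [0.0, 0.0, 1.0]] [ 429.   10. 1349.]
[[476.63809772582545, 0.0, 266.0031651668827], [0.0, 476.63809772582545, 194.07137932263262], [0.0, 0.0, 1.0]] [ 438. 1126.  967.]
{'clock': 0.1, 'qpos': [1.244, 0.629, 0.038, 1.518, -0.027, 0.996, -0.02], 'qd': [0.001, -0.0, 0.001, -0.001, -0.0, -0.0, -0.002], 'tau': [0.004, -56.453, 1.23, -19.397, 0.011, 0.005, -0.0], 'eef_pos': [167.524, -627.495, 249.174], 'tool_rot': [-3.14, -0.0, 0.261], 'force': [-0.711, 0.046, -0.381], 'torque': [0.014, 0.002, 0.023], 'width': 85.344}
```

View pics/top0.png

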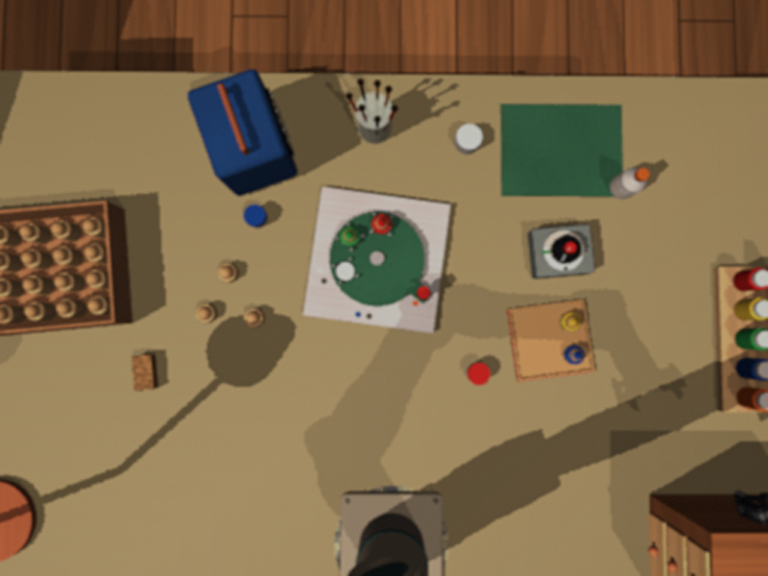

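View pics/side0.png

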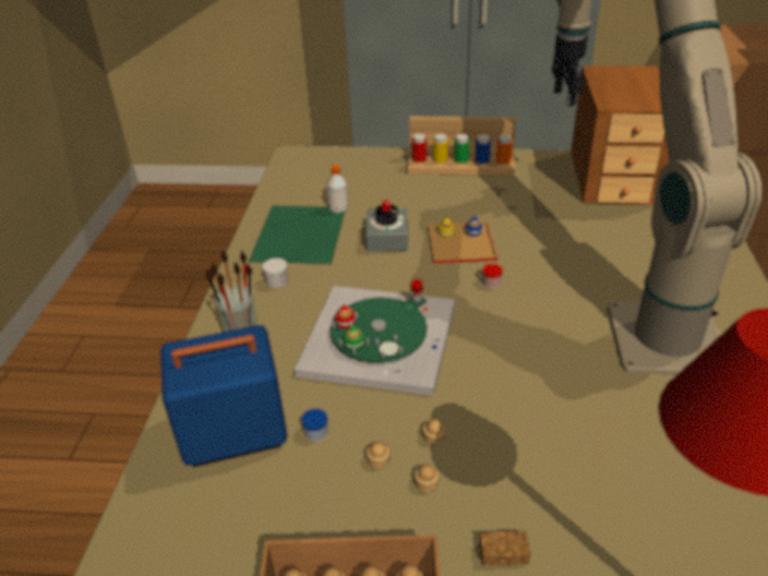

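Run:
```python
from h import *
im=ld('top0')[0]
out(im,'c1',(120,110,310,230),4.2)
out(im,'c2',(310,135,420,260),4.8)
im=ld('side0')[0]
out(im,'c3',(190,120,350,340),2.7)
```

```text
(no output)
```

View pics/c1.png

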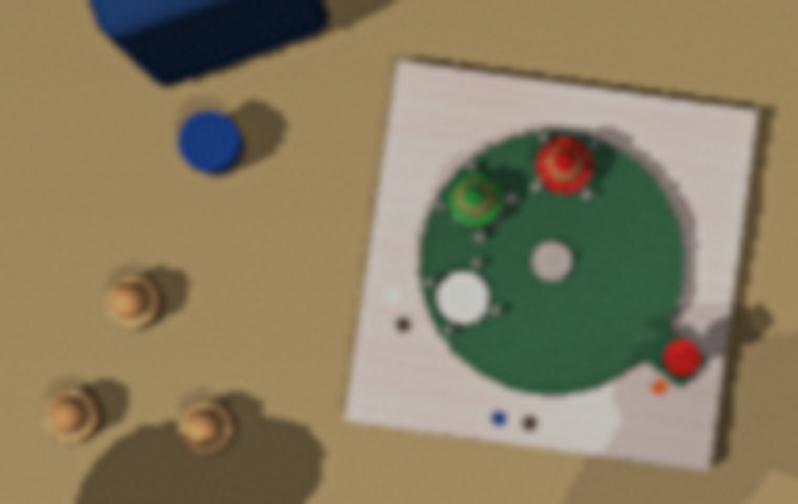

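View pics/c2.png

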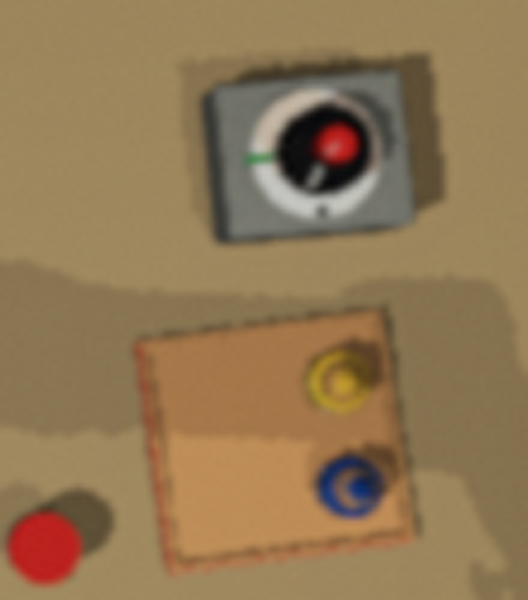

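Run:
```python
from h import *
c=ld('top0')
def p(n,X,Y,z,s,o):
    u=(X+.5)/s-.5+o[0]; v=(Y+.5)/s-.5+o[1]; r=w(c,u,v,z); print(n,r); return r
A=(4.2,(120,110)); B=(4.8,(310,135))
q=[p('corner',*a,20,*A) for a in((398,60),(762,107),(713,468),(345,420))]
print('sides',[np.linalg.norm(q[i]-q[i-1]).round(1) for i in range(4)],np.mean(q,0))
ax=p('post',551,261,40,*A); ld_=p('load',529,423,20,*A); th=p('third',403,324,20,*A)
for h in (ld_,th,p('knob',683,357,80,*A),p('pl2',462,297,36,*A),p('red',566,160,80,*A),p('green',476,197,80,*A)):
    d=h-np.mean(q,0); print('  r',np.hypot(*d[:2]).round(1),'ang',np.degrees(np.arctan2(d[1],d[0])).round(1))
for b in((130,301),(70,414),(203,427)): p('blankhead',*b,41,*A)
for b in((135,300),(74,414),(207,427)): p('blankbody',*b,24,*A)
q=[p('tray',*a,10,*B) for a in((136,341),(386,309),(416,538),(170,572))]
print('sides',[np.linalg.norm(q[i]-q[i-1]).round(1) for i in range(4)],np.mean(q,0))
for b in((343,383),(360,487)):p('done',*b,35,*B)
p('ringtop',322,149,82,*B);p('redtop',337,143,102,*B);p('gm',259,158,52,*B);p('blackdot',321,211,52,*B);p('white disc',317,154,51,*B)
q=[p('box',*a,50,*B) for a in((207,88),(400,68),(414,222),(220,240))]
print('sides',[np.linalg.norm(q[i]-q[i-1]).round(1) for i in range(4)],np.mean(q,0))
```

```text
corner [732.7 146.7  20. ]
corner [ 699.1 -124.3   20. ]
corner [430.7 -87.6  20. ]
corner [464.9 182.6  20. ]
sides [np.float64(270.2), np.float64(273.1), np.float64(270.9), np.float64(272.4)] [581.85  29.35  20.  ]
post [580.6  31.8  40. ]
load [463.2  47.6  20. ]
third [535.8 140.8  20. ]
knob [508.5 -62.1  80. ]
pl2 [554.4  96.6  36. ]
red [648.   20.9  80. ]
green [621.2  84.4  80. ]
  r 120.0 ang 171.3
  r 120.6 ang 112.4
  r 117.2 ang -128.7
  r 72.6 ang 112.2
  r 66.7 ang -7.3
  r 67.7 ang 54.4
blankhead [549.9 336.2  41. ]
blankhead [467.9 377.6  41. ]
blankhead [458.9 281.9  41. ]
blankbody [552.2 336.9  24. ]
blankbody [468.5 379.5  24. ]
blankbody [459.3 282.5  24. ]
tray [ 479.2 -240.    10. ]
tray [ 500.7 -403.6   10. ]
tray [ 352.3 -420.7   10. ]
tray [ 330.1 -260.8   10. ]
sides [np.float64(150.5), np.float64(165.0), np.float64(149.4), np.float64(161.4)] [ 415.575 -331.275   10.   ]
done [ 451.9 -367.6   35. ]
done [ 385.9 -377.5   35. ]
ringtop [ 595.9 -343.2   82. ]
redtop [ 597.  -346.9  102. ]
gm [ 593.9 -311.4   52. ]
blackdot [ 560.4 -350.4   52. ]
white disc [ 596.8 -348.6   51. ]
box [ 638.8 -279.2   50. ]
box [ 652.4 -402.8   50. ]
box [ 553.9 -410.    50. ]
box [ 541.8 -286.4   50. ]
sides [np.float64(97.3), np.float64(124.3), np.float64(98.8), np.float64(124.2)] [ 596.725 -344.6     50.   ]
```

View pics/c3.png

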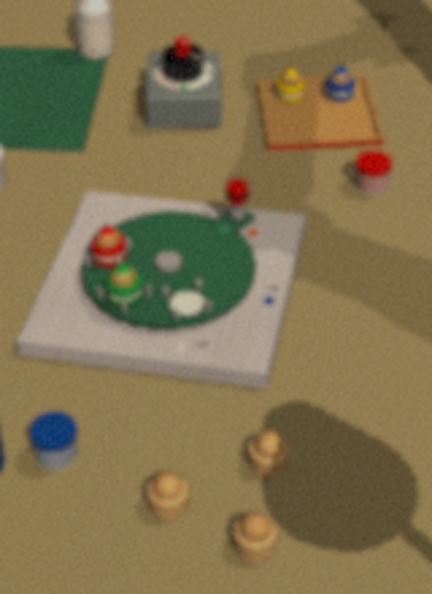

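```bash
cat >> h.py <<'E'
def plan(*targets, frm=None):
    """rows for successive calls; target=(x,y,z,yawdeg or None)"""
    if frm is None:
        s=status.read_state(); p=np.array(s['eef_pos']); y=np.degrees(s['tool_rot'][2])
        print('clk',round(s['clock'],1),'pos',p.round(1),'rot',np.degrees(s['tool_rot']).round(1),'w',round(s['width'],1),'F',np.round(s['force'],1),'T',np.round(s['torque'],2),'q7',round(s['qpos'][6],2))
    else: p=np.array(frm[:3],float); y=frm[3]
    for t in targets:
        ny=y if t[3] is None else t[3]
        dy=(ny-y+90)%180-90 if abs(ny-y)>100 else ny-y
        a=np.radians(y); d=np.array(t[:3])-p
        print(t,'->',[round(v,2) for v in((d[0]*np.cos(a)+d[1]*np.sin(a))/10,(d[0]*np.sin(a)-d[1]*np.cos(a))/10,-d[2]/10,-dy)],'dist',np.linalg.norm(d).round())
        p=np.array(t[:3],float); y=y+dy
E
python3 - <<'E'
from h import *
plan((340,-345,220,35),(508.6,-62.5,150,52),(508.6,-62.5,71,52))
E
```

```text
clk 0.1 pos [ 167.5 -627.5  249.2] rot [-179.9   -0.    14.9] w 85.3 F [-0.7  0.  -0.4] T [0.01 0.   0.02] q7 -0.02
(340, -345, 220, 35) -> [np.float64(23.95), np.float64(-22.85), np.float64(2.92), np.float64(-20.05)] dist 332.0
(508.6, -62.5, 150, 52) -> [np.float64(30.01), np.float64(-13.47), np.float64(7.0), np.float64(-17.0)] dist 336.0
(508.6, -62.5, 71, 52) -> [np.float64(0.0), np.float64(0.0), np.float64(7.9), np.float64(-0.0)] dist 79.0
```

Emit:
play_rows([
  [23.95,-22.85,2.9,-20,0],
  [23.95,-22.85,2.9,-20,0],
  [23.95,-22.85,2.9,-20,0],
  [23.95,-22.85,2.9,-20,0],
  [23.95,-22.85,2.9,-20,0],
  [23.95,-22.85,2.9,-20,0],
  [23.95,-22.85,2.9,-20,0],
  [23.95,-22.85,2.9,-20,0],
])

```text
clock: 0.9
eef_pos: [342.8, -340.3, 220.6]
tool_rot: [-3.139, -0.002, 0.619]
force: [0.8, -0.6, 0.2]
width: 85.0
```

Emit:
play_rows([
  [30,-13.5,7,-17,0],
  [30,-13.5,7,-17,0],
  [30,-13.5,7,-17,0],
  [30,-13.5,7,-17,0],
  [30,-13.5,7,-17,0],
  [30,-13.5,7,-17,0],
  [30,-13.5,7,-17,0],
  [30,-13.5,7,-17,0],
])

```text
clock: 1.7
eef_pos: [511.2, -57.5, 150.0]
tool_rot: [-3.141, -0.003, 0.915]
force: [-0.4, 0.7, -0.2]
width: 85.3
```

Run:
```python
from h import *
plan((508.6,-62.5,71,52))
```

```text
clk 1.7 pos [511.2 -57.5 150. ] rot [-180.    -0.2   52.4] w 85.3 F [-0.4  0.7 -0.2] T [-0.02  0.04 -0.06] q7 -0.71
(508.6, -62.5, 71, 52) -> [np.float64(-0.55), np.float64(0.09), np.float64(7.9), np.float64(0.41)] dist 79.0
```

Emit:
play_rows([
  [0,0,3,0.4,0],
  [0,0,3,0.4,0],
  [0,0,3,0.4,0],
  [0,0,3,0.4,0],
])

```text
clock: 2.1
eef_pos: [509.0, -64.0, 121.9]
tool_rot: [3.141, -0.0, 0.898]
force: [1.0, 0.0, 0.6]
width: 85.1
```

Run:
```python
from h import *
plan((508.6,-62.5,71,52))
save('top','t1',(220,120,340,225),6)
```

```text
clk 2.1 pos [509.  -64.  121.9] rot [179.9  -0.   51.5] w 85.1 F [1.  0.  0.6] T [ 0.01 -0.    0.01] q7 -0.72
(508.6, -62.5, 71, 52) -> [np.float64(0.09), np.float64(-0.13), np.float64(5.09), np.float64(-0.53)] dist 51.0
```

View pics/t1.png

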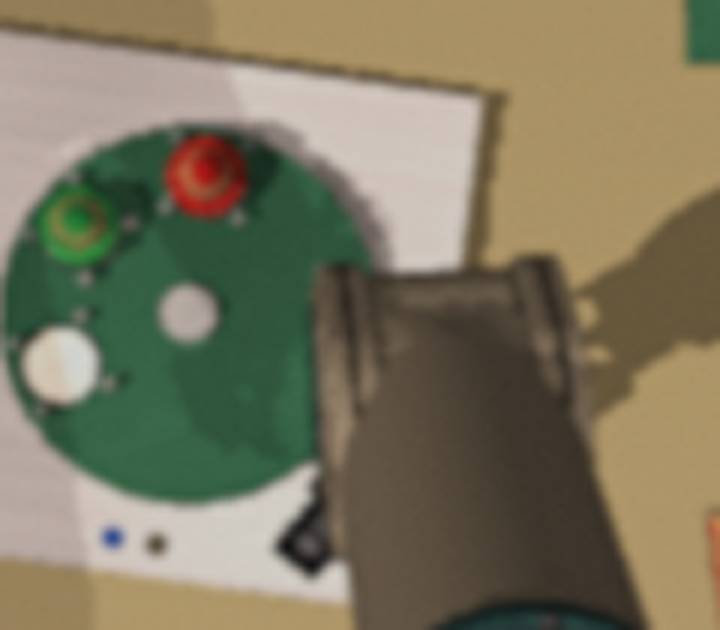

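Emit:
play_rows([
  [0.1,-0.1,2.5,-0.5,0],
  [0.1,-0.1,5,-0.5,0],
  [0.1,-0.1,5,-0.5,0.2],
  [0.1,-0.1,5,-0.5,0.4],
  [0.1,-0.1,5,-0.5,0.6],
  [0.1,-0.1,5,-0.5,0.6],
])

```text
clock: 2.75
eef_pos: [509.5, -61.8, 72.3]
tool_rot: [3.14, -0.001, 0.908]
force: [0.8, 0.3, 0.1]
width: 34.3
```

Emit:
play_rows([
  [0,0,0,0,0.6],
  [0,0,0,0,1],
  [0,0,0,0,1],
  [0,0,0,0,1],
  [0,0,0,0,1],
  [0,0,0,0,1],
  [0,0,0,0,1],
])

```text
clock: 3.45
eef_pos: [509.1, -61.7, 71.9]
tool_rot: [3.14, -0.001, 0.908]
force: [-1.3, 0.6, 6.4]
width: 24.3
```

Run:
```python
from h import *
plan()
```

```text
clk 3.5 pos [509.1 -61.7  71.9] rot [179.9  -0.   52. ] w 24.3 F [-1.3  0.6  6.4] T [-0.    0.18 -0.02] q7 -0.73
```

Emit:
play_rows([
  [0,0,-0.5,0,1],
  [0,0,-1,0,1],
  [0,0,-1.5,0,1],
  [0,0,-1.6,0,1],
  [0,0,-1.6,0,1],
  [0,0,-1.6,0,1],
])

```text
clock: 4.05
eef_pos: [508.7, -61.6, 86.8]
tool_rot: [3.141, -0.0, 0.908]
force: [3.0, -0.3, -8.1]
width: 24.0
```

Run:
```python
from h import *
plan()
ax=np.array([581.3,30.5])
p=np.array(status.read_state()['eef_pos'][:2]); print('r',np.hypot(*(p-ax)),np.degrees(np.arctan2(*(p-ax)[::-1])))
# arc rows in tool frame; start psi=52, pin angle 232 -> 172
a0=np.radians(52); c0=ax+118*np.array([np.cos(np.radians(232)),np.sin(np.radians(232))])
for k in range(1,11):
    th=np.radians(232-6*k); d=ax+118*np.array([np.cos(th),np.sin(th)])-c0
    print(k*6,((d[0]*np.cos(a0)+d[1]*np.sin(a0))/10).round(2),((d[0]*np.sin(a0)-d[1]*np.cos(a0))/10).round(2))
```

```text
clk 4.0 pos [508.7 -61.6  86.8] rot [180.  -0.  52.] w 24.0 F [ 3.  -0.3 -8.1] T [-0.03 -0.61 -0.1 ] q7 -0.73
r 117.24250742557254 -128.25729997396428
6 0.06 -1.23
12 0.26 -2.45
18 0.58 -3.65
24 1.02 -4.8
30 1.58 -5.9
36 2.25 -6.94
42 3.03 -7.9
48 3.9 -8.77
54 4.86 -9.55
60 5.9 -10.22
```

Emit:
play_rows([
  [0.06,-1.23,0,6,1],
  [0.26,-2.45,0,12,1],
  [0.58,-3.65,0,18,1],
  [1.02,-4.8,0,24,1],
  [1.58,-5.9,0,30,1],
  [1.58,-5.9,0,30,1],
])

```text
clock: 4.65
eef_pos: [471.4, -11.7, 86.9]
tool_rot: [-3.141, 0.0, 0.385]
force: [2.6, -1.0, -8.9]
width: 23.9
```

Emit:
play_rows([
  [0.06,-1.23,0,6,1],
  [0.26,-2.45,0,12,1],
  [0.58,-3.65,0,18,1],
  [1.02,-4.8,0,24,1],
  [1.58,-5.9,0,30,1],
  [1.58,-5.9,0,30,1],
  [1.58,-5.9,0,30,1],
])

```text
clock: 5.35
eef_pos: [464.0, 47.3, 86.9]
tool_rot: [3.141, 0.001, -0.135]
force: [1.5, 1.2, -7.3]
width: 24.3
```

Run:
```python
from h import *
ax=np.array([581.3,30.5])
plan((*(ax+118*np.array([np.cos(np.radians(172)),np.sin(np.radians(172))])),71,-8))
p=np.array(status.read_state()['eef_pos'][:2]); print('r',np.hypot(*(p-ax)),np.degrees(np.arctan2(*(p-ax)[::-1])))
```

```text
clk 5.3 pos [464.   47.3  86.9] rot [180.    0.   -7.7] w 24.3 F [ 1.5  1.2 -7.3] T [ 0.26 -0.28  0.01] q7 -1.53
(np.float64(464.44836788849466), np.float64(46.92242591328771), 71, -8) -> [np.float64(0.05), np.float64(0.03), np.float64(1.59), np.float64(0.28)] dist 16.0
r 118.47120426825755 171.84421783088203
```

Emit:
play_rows([
  [0,0,0.5,0,1],
  [0,0,1.0,0,1],
  [0,0,1.4,0,1],
  [0,0,1.5,0,1],
  [0,0,1.5,0,1],
  [0,0,1.5,0,1],
])

```text
clock: 5.95
eef_pos: [464.1, 47.5, 72.0]
tool_rot: [3.141, 0.0, -0.139]
force: [-0.6, -0.2, -4.8]
width: 24.4
```

Run:
```python
from h import *
plan()
```

```text
clk 6.0 pos [464.1  47.5  72. ] rot [180.   0.  -8.] w 24.4 F [-0.6 -0.2 -4.8] T [-0.13  0.06  0.09] q7 -1.52
```

Emit:
play_rows([
  [0,0,0,0,0.7],
  [0,0,0,0,0.5],
  [0,0,0,0,0.4],
  [0,0,0,0,0.4],
  [0,0,-4,0,0.4],
  [0,0,-8,0,0.4],
  [0,0,-8,0,0.4],
])

```text
clock: 6.65
eef_pos: [467.2, 47.9, 156.0]
tool_rot: [-3.139, -0.008, -0.139]
force: [0.8, 0.7, 0.4]
width: 50.9
```

Run:
```python
from h import *
plan((607.2,-33.9,150,22),(607.2,-33.9,63,22))
save('side','s1',(200,170,320,270),6)
```

```text
clk 6.7 pos [467.2  47.9 156. ] rot [-179.9   -0.5   -8. ] w 50.9 F [0.8 0.7 0.4] T [ 0.05 -0.1   0.  ] q7 -1.57
(607.2, -33.9, 150, 22) -> [np.float64(15.0), np.float64(6.15), np.float64(0.6), np.float64(-29.98)] dist 162.0
(607.2, -33.9, 63, 22) -> [np.float64(0.0), np.float64(0.0), np.float64(8.7), np.float64(-0.0)] dist 87.0
```

View pics/s1.png

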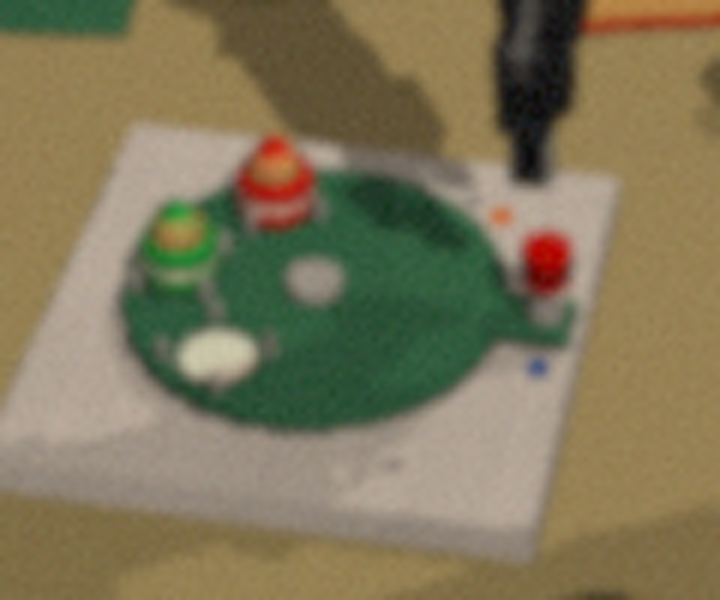

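Run:
```python
from h import *
c=ld('s1')
print('knob px home/12up',px(c,[(464.3,47.4,69),(464.3,47.4,81)]),'seen 290.75 213.25')
f=lambda X,Y,z:print(w(c,(X+.5)/6-.5+200,(Y+.5)/6-.5+170,z))
f(275,137,81);f(180,203,81);f(218,355,36);f(314,278,40)
f(547,262,69)
```

```text
knob px home/12up [[290.9 213.1]
 [290.9 209.9]] seen 290.75 213.25
[606.7 -30.3  81. ]
[648.1  26.   81. ]
[623.9  87.8  36. ]
[582.   31.9  40. ]
[464.6  48.2  69. ]
```

Emit:
play_rows([
  [15,6.15,0.6,-30,0.3],
  [15,6.15,0.6,-30,0.3],
  [15,6.15,0.6,-30,0.3],
  [15,6.15,0.6,-30,0.3],
  [15,6.15,0.6,-30,0.3],
  [15,6.15,0.6,-30,0.3],
  [15,6.15,0.6,-30,0.3],
])

```text
clock: 7.4
eef_pos: [602.6, -32.5, 145.4]
tool_rot: [-3.14, 0.002, 0.385]
force: [-1.5, 0.9, -0.7]
width: 59.7
```

Run:
```python
from h import *
plan((607.2,-33.9,63,22))
```

```text
clk 7.4 pos [602.6 -32.5 145.4] rot [-1.799e+02  1.000e-01  2.210e+01] w 59.7 F [-1.5  0.9 -0.7] T [-0.02 -0.03 -0.08] q7 -1.07
(607.2, -33.9, 63, 22) -> [np.float64(0.38), np.float64(0.31), np.float64(8.24), np.float64(0.05)] dist 83.0
```

Emit:
play_rows([
  [0.4,0.3,4,0,0.3],
  [0.4,0.3,6,0,0.3],
  [0.4,0.3,8.2,0,0.3],
  [0.4,0.3,8.2,0,0.3],
  [0.4,0.3,8.2,0,0.3],
  [0.4,0.3,8.2,0,0.3],
])

```text
clock: 8.0
eef_pos: [609.8, -34.8, 65.4]
tool_rot: [3.141, -0.002, 0.385]
force: [-0.1, 0.4, -0.5]
width: 59.7
```

Run:
```python
from h import *
plan((607.2,-33.9,63,22))
```

```text
clk 8.0 pos [609.8 -34.8  65.4] rot [ 1.80e+02 -1.00e-01  2.21e+01] w 59.7 F [-0.1  0.4 -0.5] T [-0.04  0.02 -0.05] q7 -1.06
(607.2, -33.9, 63, 22) -> [np.float64(-0.21), np.float64(-0.18), np.float64(0.24), np.float64(0.06)] dist 4.0
```

Emit:
play_rows([
  [0,0,0,0,0.3],
  [0,0,0,0,0.3],
  [0,0,0,0,0.3],
])

```text
clock: 8.3
eef_pos: [609.5, -35.2, 64.7]
tool_rot: [3.141, -0.001, 0.385]
force: [-0.5, -0.1, 0.1]
width: 60.3
```

Run:
```python
from h import *
plan((607.2,-33.9,63,22))
```

```text
clk 8.3 pos [609.5 -35.2  64.7] rot [ 1.8e+02 -1.0e-01  2.2e+01] w 60.3 F [-0.5 -0.1  0.1] T [-0.02  0.    0.04] q7 -1.06
(607.2, -33.9, 63, 22) -> [np.float64(-0.16), np.float64(-0.21), np.float64(0.17), np.float64(0.04)] dist 3.0
```

Emit:
play_rows([
  [-0.15,-0.2,0.15,0,0.3],
  [-0.15,-0.2,0.15,0,0.3],
  [-0.15,-0.2,0.15,0,0.45],
  [-0.15,-0.2,0.15,0,1],
  [-0.15,-0.2,0.15,0,1],
  [-0.15,-0.2,0.15,0,1],
  [-0.15,-0.2,0.15,0,1],
  [-0.15,-0.2,0.15,0,1],
])

```text
clock: 9.1
eef_pos: [607.3, -33.9, 62.9]
tool_rot: [3.141, -0.001, 0.385]
force: [-1.7, 0.4, 5.5]
width: 37.7
```

Run:
```python
from h import *
plan((607.2,-33.9,160,22),(443.6,-285.1,160,7.8),(443.6,-285.1,45,7.8))
```

```text
clk 9.1 pos [607.3 -33.9  62.9] rot [180.  -0.  22.] w 37.7 F [-1.7  0.4  5.5] T [ 0.06  0.1  -0.01] q7 -1.06
(607.2, -33.9, 160, 22) -> [np.float64(-0.01), np.float64(-0.0), np.float64(-9.71), np.float64(0.04)] dist 97.0
(443.6, -285.1, 160, 7.8) -> [np.float64(-24.58), np.float64(17.16), np.float64(-0.0), np.float64(14.2)] dist 300.0
(443.6, -285.1, 45, 7.8) -> [np.float64(0.0), np.float64(0.0), np.float64(11.5), np.float64(0.0)] dist 115.0
```

Emit:
play_rows([
  [0,0,-2,0,1],
  [0,0,-5,0,1],
  [0,0,-9.7,0,1],
  [0,0,-9.7,0,1],
])

```text
clock: 9.5
eef_pos: [610.9, -34.5, 164.8]
tool_rot: [3.137, -0.01, 0.384]
force: [0.4, -1.2, 0.0]
width: 37.5
```

Emit:
play_rows([
  [-3,2.1,0,2,1],
  [-24.6,17.2,0,14.2,1],
  [-24.6,17.2,0,14.2,1],
  [-24.6,17.2,0,14.2,1],
  [-24.6,17.2,0,14.2,1],
  [-24.6,17.2,0,14.2,1],
  [-24.6,17.2,0,14.2,1],
  [-24.6,17.2,0,14.2,1],
])

```text
clock: 10.3
eef_pos: [441.3, -288.3, 159.0]
tool_rot: [3.141, 0.002, 0.131]
force: [0.2, 0.8, 0.2]
width: 37.7
```

Emit:
play_rows([
  [0,0,3,0,1],
  [0,0,7,0,1],
  [0,0,11,0,1],
  [0,0,11,0,1],
  [0,0,11,0,1],
  [0,0,11,0,1],
  [0,0,11,0,1],
])

```text
clock: 11.0
eef_pos: [445.1, -286.1, 51.6]
tool_rot: [3.139, -0.003, 0.137]
force: [-0.0, 0.1, 0.4]
width: 37.7
```

Run:
```python
from h import *
plan((443.6,-285.1,31.5,7.8))
```

```text
clk 11.0 pos [ 445.1 -286.1   51.6] rot [179.9  -0.2   7.9] w 37.7 F [-0.   0.1  0.4] T [-0.04 -0.06  0.  ] q7 -0.74
(443.6, -285.1, 31.5, 7.8) -> [np.float64(-0.13), np.float64(-0.12), np.float64(2.01), np.float64(0.08)] dist 20.0
```

Emit:
play_rows([
  [-0.1,-0.1,1,0,1],
  [-0.1,-0.1,1.7,0,1],
  [-0.1,-0.1,2,0,1],
  [-0.1,-0.1,2.05,0,1],
  [-0.1,-0.1,2.05,0,1],
  [-0.1,-0.1,2.05,0,1],
])

```text
clock: 11.6
eef_pos: [442.3, -284.6, 30.7]
tool_rot: [-3.141, -0.001, 0.137]
force: [-3.5, 2.4, 21.7]
width: 37.6
```

Run:
```python
from h import *
plan((443.6,-285.1,31,7.8))
```

```text
clk 11.6 pos [ 442.3 -284.6   30.7] rot [-180.    -0.     7.8] w 37.6 F [-3.5  2.4 21.7] T [0.64 0.69 0.03] q7 -0.74
(443.6, -285.1, 31, 7.8) -> [np.float64(0.13), np.float64(0.07), np.float64(-0.03), np.float64(0.03)] dist 1.0
```

Emit:
play_rows([
  [0,0,-0.1,0,1],
  [0,0,-0.1,0,1],
  [0,0,-0.1,0,0.45],
  [0,0,-0.1,0,0.35],
  [0,0,-0.1,0,0.35],
  [0,0,-3,0,0.35],
  [0,0,-7,0,0.35],
  [0,0,-12,0,0.35],
])

```text
clock: 12.4
eef_pos: [441.2, -284.1, 148.7]
tool_rot: [-3.139, 0.003, 0.137]
force: [1.1, -0.3, 0.2]
width: 55.8
```

Run:
```python
from h import *
plan()
plan((550,-110,160,50),(650,21.5,150,82),(650,21.5,63,82),frm=(442.5,-285,151,7.8))
```

```text
clk 12.4 pos [ 441.2 -284.1  148.7] rot [-179.9    0.2    7.8] w 55.8 F [ 1.1 -0.3  0.2] T [-0.03 -0.08  0.03] q7 -0.77
(550, -110, 160, 50) -> [np.float64(13.03), np.float64(-15.88), np.float64(-0.9), -42.2] dist 206.0
(650, 21.5, 150, 82) -> [np.float64(16.5), np.float64(-0.79), np.float64(1.0), -32.0] dist 166.0
(650, 21.5, 63, 82) -> [np.float64(0.0), np.float64(0.0), np.float64(8.7), -0.0] dist 87.0
```

Emit:
play_rows([
  [13,-15.9,-0.9,-42,0.3],
  [13,-15.9,-0.9,-42,0.3],
  [13,-15.9,-0.9,-42,0.3],
  [13,-15.9,-0.9,-42,0.3],
  [13,-15.9,-0.9,-42,0.3],
  [13,-15.9,-0.9,-42,0.3],
])

```text
clock: 13.0
eef_pos: [550.3, -107.1, 157.7]
tool_rot: [-3.141, -0.001, 0.875]
force: [-0.3, -0.4, -0.2]
width: 59.9
```

Emit:
play_rows([
  [16.5,-0.8,1,-32.2,0.3],
  [16.5,-0.8,1,-32.2,0.3],
  [16.5,-0.8,1,-32.2,0.3],
  [16.5,-0.8,1,-32.2,0.3],
  [16.5,-0.8,1,-32.2,0.3],
  [16.5,-0.8,1,-32.2,0.3],
  [16.5,-0.8,1,-32.2,0.3],
  [16.5,-0.8,1,-32.2,0.3],
])

```text
clock: 13.8
eef_pos: [649.1, 19.3, 148.1]
tool_rot: [-3.141, 0.002, 1.428]
force: [0.4, 0.1, 0.5]
width: 59.2
```

Emit:
play_rows([
  [0,0,2,0,0.3],
  [0,0,4,0,0.3],
  [0,0,4,0,0.3],
  [0,0,4,0,0.3],
  [0,0,4,0,0.3],
  [0,0,4,0,0.3],
])

```text
clock: 14.4
eef_pos: [650.5, 21.6, 109.2]
tool_rot: [3.14, -0.0, 1.431]
force: [0.5, -0.6, -0.3]
width: 60.0
```

Run:
```python
from h import *
plan((650,21.5,63,82))
```

```text
clk 14.4 pos [650.5  21.6 109.2] rot [179.9  -0.   82. ] w 60.0 F [ 0.5 -0.6 -0.3] T [ 0.08 -0.01 -0.01] q7 -0.36
(650, 21.5, 63, 82) -> [np.float64(-0.01), np.float64(-0.05), np.float64(4.62), np.float64(0.01)] dist 46.0
```

Emit:
play_rows([
  [0,0,2,0,0.3],
  [0,0,3.5,0,0.3],
  [0,0,4.6,0,0.3],
  [0,0,4.6,0,0.3],
  [0,0,4.6,0,0.3],
  [0,0,4.6,0,0.45],
])

```text
clock: 15.0
eef_pos: [650.4, 21.8, 62.7]
tool_rot: [3.14, -0.0, 1.432]
force: [0.2, 0.6, 0.3]
width: 47.6
```

Emit:
play_rows([
  [0,0,0,0,1],
  [0,0,0,0,1],
  [0,0,0,0,1],
  [0,0,0,0,1],
  [0,0,0,0,1],
  [0,0,0,0,1],
])

```text
clock: 15.6
eef_pos: [650.6, 21.8, 63.2]
tool_rot: [3.14, -0.0, 1.432]
force: [-0.5, 0.2, 5.9]
width: 37.4
```

Run:
```python
from h import *
plan((650,21.5,160,82),(550,-110,160,45),(376.2,-294.3,160,7.8),(376.2,-294.3,50,7.8))
```

```text
clk 15.6 pos [650.6  21.8  63.2] rot [179.9  -0.   82. ] w 37.4 F [-0.5  0.2  5.9] T [0.07 0.11 0.  ] q7 -0.37
(650, 21.5, 160, 82) -> [np.float64(-0.04), np.float64(-0.06), np.float64(-9.68), np.float64(0.04)] dist 97.0
(550, -110, 160, 45) -> [np.float64(-14.41), np.float64(-8.07), np.float64(-0.0), np.float64(37.0)] dist 165.0
(376.2, -294.3, 160, 7.8) -> [np.float64(-25.32), np.float64(0.74), np.float64(-0.0), np.float64(37.2)] dist 253.0
(376.2, -294.3, 50, 7.8) -> [np.float64(0.0), np.float64(0.0), np.float64(11.0), np.float64(-0.0)] dist 110.0
```

Emit:
play_rows([
  [0,0,-2,0,1],
  [0,0,-5,0,1],
  [0,0,-9.7,0,1],
  [0,0,-9.7,0,1],
])

```text
clock: 16.0
eef_pos: [654.0, 22.2, 165.4]
tool_rot: [3.13, -0.003, 1.432]
force: [1.2, 0.7, -0.9]
width: 37.8
```

Emit:
play_rows([
  [-14.4,-8.1,0,37,1],
  [-14.4,-8.1,0,37,1],
  [-14.4,-8.1,0,37,1],
  [-14.4,-8.1,0,37,1],
  [-14.4,-8.1,0,37,1],
  [-14.4,-8.1,0,37,1],
])

```text
clock: 16.6
eef_pos: [549.2, -110.3, 159.0]
tool_rot: [3.141, 0.0, 0.785]
force: [0.1, 0.4, -1.2]
width: 37.6
```

Emit:
play_rows([
  [-25.3,0.75,0,37.2,1],
  [-25.3,0.75,0,37.2,1],
  [-25.3,0.75,0,37.2,1],
  [-25.3,0.75,0,37.2,1],
  [-25.3,0.75,0,37.2,1],
  [-25.3,0.75,0,37.2,1],
  [-25.3,0.75,0,37.2,1],
  [-25.3,0.75,0,37.2,1],
])

```text
clock: 17.4
eef_pos: [377.6, -292.9, 158.9]
tool_rot: [-3.141, -0.001, 0.14]
force: [0.5, 1.1, -1.2]
width: 37.6
```

Emit:
play_rows([
  [0,0,3,0,1],
  [0,0,6,0,1],
  [0,0,10,0,1],
  [0,0,10,0,1],
  [0,0,10,0,1],
  [0,0,10,0,1],
  [0,0,10,0,1],
])

```text
clock: 18.1
eef_pos: [377.6, -294.5, 60.9]
tool_rot: [3.139, -0.003, 0.138]
force: [0.8, -0.7, 0.7]
width: 37.5
```

Run:
```python
from h import *
plan((376.2,-294.3,31.5,7.8))
```

```text
clk 18.1 pos [ 377.6 -294.5   60.9] rot [179.9  -0.2   7.9] w 37.5 F [ 0.8 -0.7  0.7] T [ 0.06  0.04 -0.01] q7 -0.66
(376.2, -294.3, 31.5, 7.8) -> [np.float64(-0.13), np.float64(-0.04), np.float64(2.94), np.float64(0.09)] dist 29.0
```

Emit:
play_rows([
  [-0.1,0,1,0,1],
  [-0.1,0,2,0,1],
  [-0.1,0,2.7,0,1],
  [-0.1,0,2.85,0,1],
  [-0.1,0,2.85,0,1],
  [-0.1,0,2.85,0,1],
])

```text
clock: 18.7
eef_pos: [375.0, -294.2, 31.1]
tool_rot: [3.141, -0.0, 0.137]
force: [-1.6, 0.8, 13.4]
width: 38.0
```

Run:
```python
from h import *
plan()
```

```text
clk 18.7 pos [ 375.  -294.2   31.1] rot [180.   -0.    7.8] w 38.0 F [-1.6  0.8 13.4] T [0.29 0.37 0.05] q7 -0.42
```

Emit:
play_rows([
  [0,0,-0.05,0,1],
  [0,0,-0.05,0,0.45],
  [0,0,-0.05,0,0.35],
  [0,0,-0.05,0,0.35],
  [0,0,-3,0,0.35],
  [0,0,-8,0,0.35],
  [0,0,-14,0,0.35],
  [0,0,-14,0,0.35],
])

```text
clock: 19.5
eef_pos: [377.0, -296.0, 174.8]
tool_rot: [3.136, -0.006, 0.137]
force: [1.3, -0.1, -0.2]
width: 55.3
```

Run:
```python
from h import *
plan()
plan((460,0,180,50),(459,282,150,90),frm=(375.5,-294,171,7.8))
```

```text
clk 19.5 pos [ 377.  -296.   174.8] rot [179.7  -0.3   7.8] w 55.3 F [ 1.3 -0.1 -0.2] T [-0.04 -0.05  0.04] q7 -0.51
(460, 0, 180, 50) -> [np.float64(12.36), np.float64(-27.98), np.float64(-0.9), -42.2] dist 306.0
(459, 282, 150, 90) -> [np.float64(21.54), np.float64(-18.2), np.float64(3.0), -40.0] dist 284.0
```

Emit:
play_rows([
  [12.4,-28,-0.9,-42,0.3],
  [12.4,-28,-0.9,-42,0.3],
  [12.4,-28,-0.9,-42,0.3],
  [12.4,-28,-0.9,-42,0.3],
  [12.4,-28,-0.9,-42,0.3],
  [12.4,-28,-0.9,-42,0.3],
  [12.4,-28,-0.9,-42,0.3],
  [12.4,-28,-0.9,-42,0.3],
])

```text
clock: 20.3
eef_pos: [459.8, 2.0, 179.0]
tool_rot: [-3.141, 0.0, 0.874]
force: [0.0, -0.2, -0.4]
width: 60.0
```

Run:
```python
from h import *
c=save('top','t2')
im=c[0]; a=cv2.resize(im[140:240,120:220],None,fx=4,fy=4,interpolation=cv2.INTER_CUBIC);b=cv2.resize(im[180:280,320:420],None,fx=4,fy=4,interpolation=cv2.INTER_CUBIC)
cv2.imwrite('pics/t2x.png',np.hstack([a,b])[:,:,::-1])
plan()
```

```text
clk 20.4 pos [ 4.593e+02 -1.000e-01  1.790e+02] rot [-1.80e+02  1.00e-01  4.99e+01] w 59.9 F [-0.4 -1.6  0.2] T [-0.    0.02  0.02] q7 -0.6
```

View pics/t2x.png

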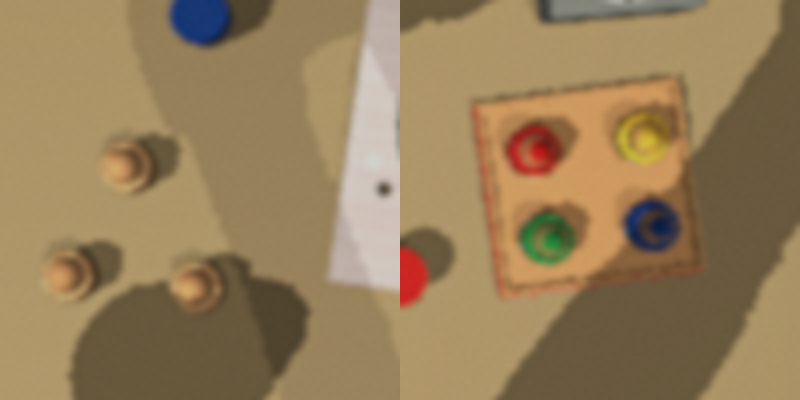

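Run:
```python
from h import *
plan((459.3,282.3,110,100),(459.3,282.3,27,100))
```

```text
clk 20.4 pos [ 4.593e+02 -1.000e-01  1.790e+02] rot [-1.80e+02  1.00e-01  4.99e+01] w 59.9 F [-0.4 -1.6  0.2] T [-0.    0.02  0.02] q7 -0.6
(459.3, 282.3, 110, 100) -> [np.float64(21.6), np.float64(-18.19), np.float64(6.9), np.float64(-50.11)] dist 291.0
(459.3, 282.3, 27, 100) -> [np.float64(0.0), np.float64(0.0), np.float64(8.3), np.float64(-0.0)] dist 83.0
```

Emit:
play_rows([
  [21.6,-18.2,6.9,-50,0.2],
  [21.6,-18.2,6.9,-50,0.2],
  [21.6,-18.2,6.9,-50,0.2],
  [21.6,-18.2,6.9,-50,0.2],
  [21.6,-18.2,6.9,-50,0.2],
  [21.6,-18.2,6.9,-50,0.2],
  [21.6,-18.2,6.9,-50,0.2],
  [21.6,-18.2,6.9,-50,0.2],
])

```text
clock: 21.15
eef_pos: [460.3, 280.5, 109.8]
tool_rot: [-3.14, 0.002, 1.74]
force: [-0.4, 0.3, 0.2]
width: 68.4
```

Emit:
play_rows([
  [0,0,0,0,0.2],
  [0,0,2,0,0.2],
  [0,0,3,0,0.2],
  [0,0,3,0,0.2],
  [0,0,3,0,0.2],
  [0,0,3,0,0.2],
])

```text
clock: 21.75
eef_pos: [460.5, 282.4, 81.1]
tool_rot: [3.141, -0.0, 1.742]
force: [-0.4, -0.1, -0.0]
width: 68.5
```

Run:
```python
from h import *
plan((459.3,282.3,27,100))
```

```text
clk 21.8 pos [460.5 282.4  81.1] rot [179.9  -0.   99.8] w 68.5 F [-0.4 -0.1 -0. ] T [ 0.06 -0.02 -0.04] q7 -0.48
(459.3, 282.3, 27, 100) -> [np.float64(0.01), np.float64(-0.12), np.float64(5.41), np.float64(-0.2)] dist 54.0
```

Emit:
play_rows([
  [0,-0.1,2,0,0.2],
  [0,-0.1,4,0,0.2],
  [0,-0.1,5.3,0,0.2],
  [0,-0.1,5.3,0,0.2],
  [0,-0.1,5.3,0,0.2],
  [0,-0.1,5.3,0,0.3],
])

```text
clock: 22.35
eef_pos: [459.6, 282.8, 28.3]
tool_rot: [3.14, -0.001, 1.742]
force: [0.1, 0.2, 0.4]
width: 59.8
```

Run:
```python
from h import *
plan((459.3,282.3,27,100))
c=ld('t2')
def g(n,X,Y,z,ox=120,oy=140): print(n,w(c,(X+.5)/4-.5+ox,(Y+.5)/4-.5+oy,z))
g('red tip',542,151,49,220,180); g('red body',533,149,28,220,180)
g('green tip',554,240,49,220,180); g('green body',546,237,28,220,180)
for p in((125,165),(70,273),(195,287)): g('head',*p,38)
for p in((128,165),(72,274),(198,287)): g('body',*p,24)
# auto: saturated red/green body centroid
im=c[0].astype(int)
hsv=cv2.cvtColor(c[0],cv2.COLOR_RGB2HSV)
for n,lo,hi in(('green',(40,120,40),(80,255,255)),('red',(0,190,90),(6,255,255)),('red2',(174,190,90),(180,255,255))):
    m=cv2.inRange(hsv,lo,hi); m[:180]=0;m[280:]=0;m[:,:320]=0
    k,l,st,ce=cv2.connectedComponentsWithStats(m)
    for i in range(1,k):
        if st[i,4]>30: print(n,st[i],ce[i],w(c,*ce[i],30))
```

```text
clk 22.4 pos [459.6 282.8  28.3] rot [179.9  -0.   99.8] w 59.8 F [0.1 0.2 0.4] T [-0.02 -0.01  0.04] q7 -0.48
(459.3, 282.3, 27, 100) -> [np.float64(-0.04), np.float64(-0.04), np.float64(0.13), np.float64(-0.16)] dist 1.0
red tip [ 442.4 -284.6   49. ]
red body [ 444.1 -282.5   28. ]
green tip [ 375.4 -293.    49. ]
green body [ 376.8 -291.7   28. ]
head [551.4 336.1  38. ]
head [469.  375.9  38. ]
head [458.7 281.2  38. ]
body [552.7 337.3  24. ]
body [468.7 378.3  24. ]
body [459.1 281.9  24. ]
green [491 219  19  15 152] [498.06578947 225.86184211] [ 418.  -730.5   30. ]
green [350 234  13  12  96] [356.60416667 239.46875   ] [ 375.1 -292.7   30. ]
red [490 180  19  14 115] [497.03478261 187.94782609] [ 535.2 -731.2   30. ]
red [347 212  12  11  76] [353.38157895 216.96052632] [ 443.9 -283.6   30. ]
red [320 242   7  14  69] [322.17391304 248.50724638] [ 347.4 -187.    30. ]
```

Emit:
play_rows([
  [0,0,0.1,0,0.45],
  [0,0,0.1,0,1],
  [0,0,0.1,0,1],
  [0,0,0.1,0,1],
  [0,0,0.1,0,1],
  [0,0,0.1,0,1],
  [0,0,0.1,0,1],
  [0,0,0.1,0,1],
])

```text
clock: 23.15
eef_pos: [459.5, 282.7, 27.6]
tool_rot: [3.14, -0.001, 1.743]
force: [-1.3, -0.3, 6.5]
width: 37.3
```

Run:
```python
from h import *
plan((459.3,282.3,130,100),(624.1,86.2,130,142),(624.1,86.2,80,142),(624.1,86.2,64,142))
```

```text
clk 23.1 pos [459.5 282.7  27.6] rot [179.9  -0.   99.8] w 37.3 F [-1.3 -0.3  6.5] T [-0.06  0.18 -0.01] q7 -0.48
(459.3, 282.3, 130, 100) -> [np.float64(-0.04), np.float64(-0.03), np.float64(-10.24), np.float64(-0.16)] dist 102.0
(624.1, 86.2, 130, 142) -> [np.float64(-22.17), np.float64(12.82), np.float64(-0.0), np.float64(-42.0)] dist 256.0
(624.1, 86.2, 80, 142) -> [np.float64(0.0), np.float64(0.0), np.float64(5.0), np.float64(-0.0)] dist 50.0
(624.1, 86.2, 64, 142) -> [np.float64(0.0), np.float64(0.0), np.float64(1.6), np.float64(-0.0)] dist 16.0
```

Emit:
play_rows([
  [0,0,-2,0,1],
  [0,0,-5,0,1],
  [0,0,-10.2,0,1],
  [0,0,-10.2,0,1],
  [0,0,-10.2,0,1],
])

```text
clock: 23.65
eef_pos: [459.9, 283.0, 130.1]
tool_rot: [3.138, -0.001, 1.743]
force: [-1.1, 0.3, -1.7]
width: 37.4
```

Emit:
play_rows([
  [-22.2,12.8,0,-42,1],
  [-22.2,12.8,0,-42,1],
  [-22.2,12.8,0,-42,1],
  [-22.2,12.8,0,-42,1],
  [-22.2,12.8,0,-42,1],
  [-22.2,12.8,0,-42,1],
  [-22.2,12.8,0,-42,1],
  [-22.2,12.8,0,-42,1],
])

```text
clock: 24.45
eef_pos: [621.4, 86.9, 127.2]
tool_rot: [-3.14, -0.003, 2.476]
force: [-0.3, 0.6, 0.2]
width: 37.5
```

Emit:
play_rows([
  [0,0,2,0,1],
  [0,0,4,0,1],
  [0,0,5,0,1],
  [0,0,5,0,1],
  [0,0,5,0,1],
  [0,0,5,0,1],
  [0,0,5,0,1],
  [0,0,5,0,1],
])

```text
clock: 25.25
eef_pos: [623.5, 85.6, 79.2]
tool_rot: [3.141, 0.001, 2.475]
force: [0.0, 0.6, -0.2]
width: 37.7
```

Run:
```python
from h import *
plan((624.1,86.2,64,142))
save('side','s2',(200,150,290,250),6)
```

```text
clk 25.2 pos [623.5  85.6  79.2] rot [180.    0.  141.8] w 37.7 F [ 0.   0.6 -0.2] T [-0.04  0.07 -0.02] q7 0.44
(624.1, 86.2, 64, 142) -> [np.float64(-0.01), np.float64(0.09), np.float64(1.52), np.float64(-0.17)] dist 15.0
```

View pics/s2.png

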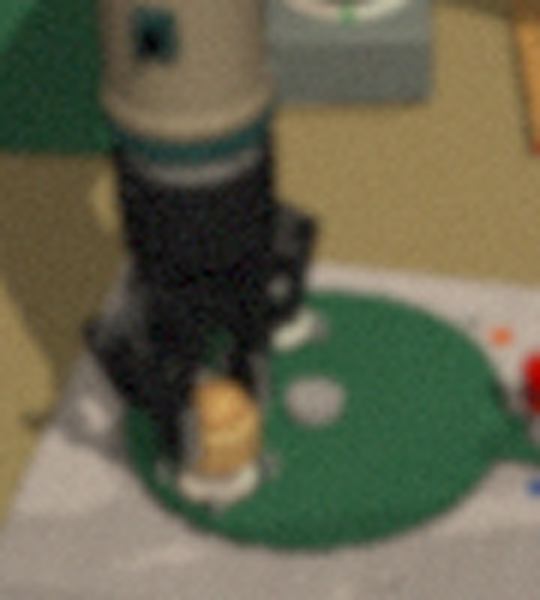

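Run:
```python
from h import *
c=ld('s2')
q=px(c,[(623.5,85.6,65),(623.5,85.6,51.6),(624.1,86.2,36),(581,31,38)]); print(q,(q-[200,150])*6)
```

```text
[[235.6 220.8]
 [235.8 224.3]
 [235.9 228.4]
 [252.3 216.3]] [[213.6 424.8]
 [214.8 445.8]
 [215.4 470.4]
 [313.8 397.8]]
```

Emit:
play_rows([
  [-0.1,0.1,0,0,1],
  [-0.1,0.1,0,0,1],
  [-0.1,0.1,0.5,0,1],
  [-0.1,0.1,1,0,1],
  [-0.1,0.1,1.3,0,1],
  [-0.1,0.1,1.55,0,1],
  [-0.1,0.1,1.55,0,1],
  [-0.1,0.1,1.55,0,1],
])

```text
clock: 26.1
eef_pos: [624.2, 85.6, 63.6]
tool_rot: [-3.141, -0.0, 2.475]
force: [-1.7, -1.1, 6.2]
width: 37.7
```

Run:
```python
from h import *
plan()
```

```text
clk 26.1 pos [624.2  85.6  63.6] rot [-180.    -0.   141.8] w 37.7 F [-1.7 -1.1  6.2] T [-0.13  0.51 -0.02] q7 0.43
```

Emit:
play_rows([
  [0,0,0,0,0.45],
  [0,0,0,0,0.35],
  [0,0,0,0,0.35],
  [0,0,0,0,0.35],
  [0,0,-3,0,0.35],
  [0,0,-7,0,0.35],
  [0,0,-8.5,0,0.35],
  [0,0,-8.5,0,0.35],
])

```text
clock: 26.9
eef_pos: [626.3, 86.1, 150.6]
tool_rot: [3.138, 0.004, 2.475]
force: [0.1, 0.5, 0.2]
width: 55.7
```

Run:
```python
from h import *
plan((552,338,130,110),frm=(624.2,85.6,148.6,141.8))
```

```text
(552, 338, 130, 110) -> [np.float64(21.28), np.float64(15.37), np.float64(1.86), 31.8] dist 263.0
```

Emit:
play_rows([
  [21.3,15.4,1.9,32,0.2],
  [21.3,15.4,1.9,32,0.2],
  [21.3,15.4,1.9,32,0.2],
  [21.3,15.4,1.9,32,0.2],
  [21.3,15.4,1.9,32,0.2],
  [21.3,15.4,1.9,32,0.2],
  [21.3,15.4,1.9,32,0.2],
  [21.3,15.4,1.9,32,0.2],
])

```text
clock: 27.7
eef_pos: [552.2, 336.3, 127.7]
tool_rot: [-3.139, 0.002, 1.916]
force: [0.4, -0.8, -0.2]
width: 68.6
```

Emit:
play_rows([
  [0,0,2,0,0.2],
  [0,0,4,0,0.2],
  [0,0,4,0,0.2],
  [0,0,4,0,0.2],
  [0,0,4,0,0.2],
  [0,0,4,0,0.2],
])

```text
clock: 28.3
eef_pos: [553.1, 338.3, 90.1]
tool_rot: [3.14, -0.0, 1.916]
force: [0.7, 0.2, 0.8]
width: 68.5
```

Run:
```python
from h import *
plan((552,338,28,110))
c=save('top','t3'); s=save('side','s3')
a=c[0][110:210,200:300]; b=s[0][225:325,220:320]
f=lambda a:cv2.resize(a,None,fx=4,fy=4,interpolation=cv2.INTER_CUBIC)
cv2.imwrite('pics/t3x.png',np.hstack([f(a),f(b)])[:,:,::-1])
```

```text
clk 28.3 pos [553.1 338.3  90.1] rot [179.9  -0.  109.8] w 68.5 F [0.7 0.2 0.8] T [-0.02 -0.03  0.02] q7 -0.35
(552, 338, 28, 110) -> [np.float64(0.01), np.float64(-0.11), np.float64(6.21), np.float64(-0.21)] dist 62.0
```

View pics/t3x.png

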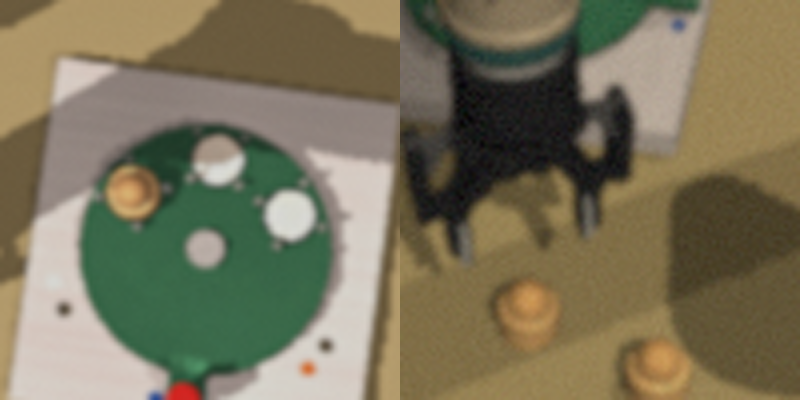

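Run:
```python
from h import *
c=ld('s3')
g=lambda X,Y,z:print(w(c,(X-400+.5)/4-.5+220,(Y+.5)/4-.5+225,z))
g(528,322,14); g(529,297,35); g(528,347,0) ;print()
g(659,380,14); g(659,355,35)
print(px(c,[(552,338,14),(552,338,35),(468.5,379,14),(468.5,379,35)]))
c=ld('side0')
g=lambda X,Y,z:print(w(c,(X+.5)/2.7-.5+190,(Y+.5)/2.7-.5+120,z))
g(168,500,14);g(256,540,14);g(267,457,14)
```

```text
[552.4 348.8  14. ]
[551.2 346.3  35. ]
[552.1 357.2  -0. ]

[468.  388.7  14. ]
[468.1 386.4  35. ]
[[252.2 301.7]
 [251.9 296.3]
 [284.3 316.4]
 [284.4 310.9]]
[551.7 348.   14. ]
[467.7 388.8  14. ]
[461.4 290.3  14. ]
```

Emit:
play_rows([
  [0.03,-0.1,2,0,0.2],
  [0.03,-0.1,4.5,0,0.2],
  [0.03,-0.1,6.2,0,0.2],
  [0.03,-0.1,6.2,0,0.2],
  [0.03,-0.1,6.2,0,0.2],
  [0.03,-0.1,6.2,0,0.3],
])

```text
clock: 29.0
eef_pos: [551.9, 338.9, 28.2]
tool_rot: [3.14, -0.0, 1.917]
force: [1.1, -0.3, 0.1]
width: 59.7
```

Emit:
play_rows([
  [0,0,0,0,0.45],
  [0,0,0,0,1],
  [0,0,0,0,1],
  [0,0,0,0,1],
  [0,0,0,0,1],
  [0,0,0,0,1],
  [0,0,0,0,1],
])

```text
clock: 29.7
eef_pos: [551.9, 338.8, 28.5]
tool_rot: [3.14, -0.0, 1.917]
force: [-1.4, -0.5, 5.1]
width: 38.1
```

Run:
```python
from h import *
plan((552,338,140,110),(650.3,21.3,140,82),(650.3,21.3,80,82))
```

```text
clk 29.7 pos [551.9 338.8  28.5] rot [179.9  -0.  109.8] w 38.1 F [-1.4 -0.5  5.1] T [-0.02  0.22  0.01] q7 -0.36
(552, 338, 140, 110) -> [np.float64(-0.08), np.float64(-0.02), np.float64(-11.15), np.float64(-0.16)] dist 111.0
(650.3, 21.3, 140, 82) -> [np.float64(-33.12), np.float64(-1.59), np.float64(-0.0), np.float64(28.0)] dist 332.0
(650.3, 21.3, 80, 82) -> [np.float64(0.0), np.float64(0.0), np.float64(6.0), np.float64(-0.0)] dist 60.0
```

Emit:
play_rows([
  [0,0,-2,0,1],
  [0,0,-6,0,1],
  [0,0,-11.2,0,1],
  [0,0,-11.2,0,1],
  [0,0,-11.2,0,1],
])

```text
clock: 30.2
eef_pos: [552.2, 339.0, 141.3]
tool_rot: [3.137, -0.001, 1.917]
force: [-1.0, 0.1, -0.8]
width: 37.9
```

Emit:
play_rows([
  [-33.1,-1.6,0,28,1],
  [-33.1,-1.6,0,28,1],
  [-33.1,-1.6,0,28,1],
  [-33.1,-1.6,0,28,1],
  [-33.1,-1.6,0,28,1],
  [-33.1,-1.6,0,28,1],
  [-33.1,-1.6,0,28,1],
  [-33.1,-1.6,0,28,1],
])

```text
clock: 31.0
eef_pos: [648.5, 12.8, 137.3]
tool_rot: [-3.141, 0.006, 1.419]
force: [0.2, 0.0, -0.8]
width: 37.4
```

Emit:
play_rows([
  [0,0,2,0,1],
  [0,0,4,0,1],
  [0,0,6,0,1],
  [0,0,6,0,1],
  [0,0,6,0,1],
  [0,0,6,0,1],
  [0,0,6,0,1],
  [0,0,6,0,1],
])

```text
clock: 31.8
eef_pos: [648.7, 21.7, 79.9]
tool_rot: [3.141, -0.0, 1.428]
force: [0.8, 0.3, -0.7]
width: 37.5
```

Run:
```python
from h import *
plan((650.3,21.3,65,82))
save('side','s4',(200,150,290,250),6)
c=ld('s4');p=status.read_state()['eef_pos'];q=px(c,[(p[0],p[1],p[2]-15),(650.3,21.3,36)]); print(q,(q-[200,150])*6)
```

```text
clk 31.8 pos [648.7  21.7  79.9] rot [179.9  -0.   81.8] w 37.5 F [ 0.8  0.3 -0.7] T [0.11 0.05 0.03] q7 -0.24
(650.3, 21.3, 65, 82) -> [np.float64(-0.02), np.float64(0.16), np.float64(1.49), np.float64(-0.16)] dist 15.0
[[229.9 206.7]
 [230.1 214. ]] [[179.4 340.2]
 [180.6 384. ]]
```

View pics/s4.png

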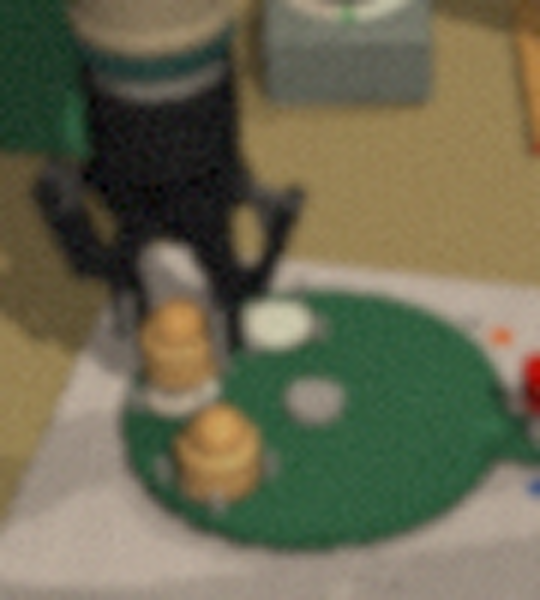

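Run:
```python
from h import *
c=ld('s4')
for (x,y,z) in((648.7,21.7,51.4),(624.1,86,36)):
    q=px(c,[(x,y+20,z),(x,y,z+41),(x,y+20,z+24)]);print('front-bottom, head top, front body top',((q-[200,150])*6).tolist())
```

```text
front-bottom, head top, front body top [[175.80000000000007, 386.40000000000003], [175.80000000000007, 297.0], [172.80000000000007, 349.19999999999993]]
front-bottom, head top, front body top [[210.59999999999997, 497.40000000000003], [210.59999999999997, 406.19999999999993], [207.59999999999997, 460.19999999999993]]
```

Emit:
play_rows([
  [0,0.15,0,0,1],
  [0,0.15,0,0,1],
  [0,0.15,0.5,0,1],
  [0,0.15,1,0,1],
  [0,0.15,1.3,0,1],
  [0,0.15,1.55,0,1],
  [0,0.15,1.55,0,1],
  [0,0.15,1.55,0,1],
])

```text
clock: 32.65
eef_pos: [649.4, 21.4, 64.5]
tool_rot: [-3.141, 0.0, 1.428]
force: [-3.6, -0.3, 8.6]
width: 37.3
```

Run:
```python
from h import *
plan()
```

```text
clk 32.6 pos [649.4  21.4  64.5] rot [-179.9    0.    81.8] w 37.3 F [-3.6 -0.3  8.6] T [-0.03  0.77  0.05] q7 -0.24
```

Emit:
play_rows([
  [0,0,0,0,0.45],
  [0,0,0,0,0.35],
  [0,0,0,0,0.35],
  [0,0,0,0,0.35],
  [0,0,-3,0,0.35],
  [0,0,-7,0,0.35],
  [0,0,-9.5,0,0.35],
  [0,0,-9.5,0,0.35],
])

```text
clock: 33.45
eef_pos: [652.8, 21.5, 162.7]
tool_rot: [3.134, -0.002, 1.428]
force: [0.3, 0.1, 0.1]
width: 55.7
```

Run:
```python
from h import *
plan((560,200,140,95),(468.3,379.5,110,110),frm=(649.4,21.4,159.5,81.8))
```

```text
(560, 200, 140, 95) -> [np.float64(16.4), np.float64(-11.4), np.float64(1.95), -13.2] dist 201.0
(468.3, 379.5, 110, 110) -> [np.float64(18.68), np.float64(-7.57), np.float64(3.0), -15.0] dist 204.0
```

Emit:
play_rows([
  [16.4,-11.4,2,-13.2,0.2],
  [16.4,-11.4,2,-13.2,0.2],
  [16.4,-11.4,2,-13.2,0.2],
  [16.4,-11.4,2,-13.2,0.2],
  [16.4,-11.4,2,-13.2,0.2],
  [16.4,-11.4,2,-13.2,0.2],
])

```text
clock: 34.05
eef_pos: [558.9, 201.6, 137.5]
tool_rot: [-3.14, 0.0, 1.663]
force: [-0.3, -0.4, -0.3]
width: 68.6
```

Emit:
play_rows([
  [18.7,-7.6,3,-15,0.2],
  [18.7,-7.6,3,-15,0.2],
  [18.7,-7.6,3,-15,0.2],
  [18.7,-7.6,3,-15,0.2],
  [18.7,-7.6,3,-15,0.2],
  [18.7,-7.6,3,-15,0.2],
  [18.7,-7.6,3,-15,0.2],
  [18.7,-7.6,3,-15,0.2],
])

```text
clock: 34.85
eef_pos: [470.2, 376.7, 108.5]
tool_rot: [3.141, 0.002, 1.916]
force: [0.5, -0.0, 0.5]
width: 68.4
```

Run:
```python
from h import *
plan((468.3,379.5,28,110))
s=save('side','s5',(210,180,330,340),3.7)
c=save('top','t5')
q=px(s,[(468.3,379.5,14),(468.3,379.5,35)]);print((q-[210,180])*3.7)
```

```text
clk 34.9 pos [470.2 376.7 108.5] rot [1.800e+02 1.000e-01 1.098e+02] w 68.4 F [ 0.5 -0.   0.5] T [ 0.01 -0.02 -0.02] q7 -0.48
(468.3, 379.5, 28, 110) -> [np.float64(0.33), np.float64(-0.09), np.float64(8.05), np.float64(-0.21)] dist 81.0
[[275.28 505.42]
 [275.28 485.07]]
```

View pics/s5.png

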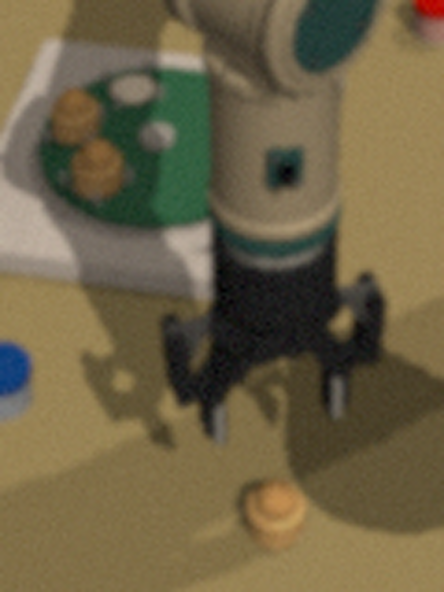

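Emit:
play_rows([
  [0.2,-0.1,2,0,0.2],
  [0.2,-0.1,4.5,0,0.2],
  [0.2,-0.1,7,0,0.2],
  [0.2,-0.1,8,0,0.2],
  [0.2,-0.1,8,0,0.2],
  [0.2,-0.1,8,0,0.2],
  [0.2,-0.1,8,0,0.25],
  [0.2,-0.1,8,0,0.3],
])

```text
clock: 35.75
eef_pos: [467.2, 381.5, 29.7]
tool_rot: [3.14, -0.001, 1.92]
force: [-0.0, -0.6, 0.2]
width: 59.7
```

Run:
```python
from h import *
plan((468.3,379.5,27.5,110))
```

```text
clk 35.8 pos [467.2 381.5  29.7] rot [179.9  -0.  110. ] w 59.7 F [-0.  -0.6  0.2] T [-0.01 -0.   -0.03] q7 -0.5
(468.3, 379.5, 27.5, 110) -> [np.float64(-0.23), np.float64(0.03), np.float64(0.22), np.float64(0.04)] dist 3.0
```

Emit:
play_rows([
  [-0.2,0,0.15,0,0.35],
  [-0.2,0,0.15,0,0.35],
  [-0.2,0,0.15,0,0.45],
  [-0.2,0,0.15,0,1],
  [-0.2,0,0.15,0,1],
  [-0.2,0,0.15,0,1],
  [-0.2,0,0.15,0,1],
  [-0.2,0,0.15,0,1],
])

```text
clock: 36.55
eef_pos: [467.5, 379.3, 27.6]
tool_rot: [3.141, -0.0, 1.921]
force: [-0.7, -1.1, 4.4]
width: 37.8
```

Run:
```python
from h import *
plan((468.3,379.5,140,110),(540,150,140,62),(607.2,-33.7,140,22),(607.2,-33.7,80,22))
```

```text
clk 36.5 pos [467.5 379.3  27.6] rot [180.  -0. 110.] w 37.8 F [-0.7 -1.1  4.4] T [-0.17  0.15  0.03] q7 -0.5
(468.3, 379.5, 140, 110) -> [np.float64(-0.01), np.float64(0.08), np.float64(-11.24), np.float64(0.04)] dist 112.0
(540, 150, 140, 62) -> [np.float64(-24.02), np.float64(-1.11), np.float64(-0.0), np.float64(48.0)] dist 240.0
(607.2, -33.7, 140, 22) -> [np.float64(-13.06), np.float64(14.56), np.float64(-0.0), np.float64(40.0)] dist 196.0
(607.2, -33.7, 80, 22) -> [np.float64(0.0), np.float64(0.0), np.float64(6.0), np.float64(-0.0)] dist 60.0
```

Emit:
play_rows([
  [0,0,-2,0,1],
  [0,0,-6,0,1],
  [0,0,-11.2,0,1],
  [0,0,-11.2,0,1],
  [0,0,-11.2,0,1],
])

```text
clock: 37.05
eef_pos: [467.9, 379.7, 140.3]
tool_rot: [3.139, -0.001, 1.921]
force: [0.1, -0.2, 0.6]
width: 37.9
```

Emit:
play_rows([
  [-24,-1,0,48,1],
  [-24,-1,0,48,1],
  [-24,-1,0,48,1],
  [-24,-1,0,48,1],
  [-24,-1,0,48,1],
  [-24,-1,0,48,1],
  [-24,-1,0,48,1],
  [-24,-1,0,48,1],
])

```text
clock: 37.85
eef_pos: [538.9, 151.1, 137.7]
tool_rot: [-3.139, 0.001, 1.086]
force: [-0.0, 0.2, -0.8]
width: 37.7
```

Emit:
play_rows([
  [-13,14.55,0,40,1],
  [-13,14.55,0,40,1],
  [-13,14.55,0,40,1],
  [-13,14.55,0,40,1],
  [-13,14.55,0,40,1],
  [-13,14.55,0,40,1],
  [-13,14.55,0,40,1],
  [-13,14.55,0,40,1],
])

```text
clock: 38.65
eef_pos: [607.2, -30.1, 138.6]
tool_rot: [-3.14, 0.0, 0.391]
force: [0.4, -0.2, -0.4]
width: 37.3
```

Emit:
play_rows([
  [0,0,2,0,1],
  [0,0,4,0,1],
  [0,0,6,0,1],
  [0,0,6,0,1],
  [0,0,6,0,1],
  [0,0,6,0,1],
  [0,0,6,0,1],
  [0,0,6,0,1],
])

```text
clock: 39.45
eef_pos: [608.2, -32.7, 79.9]
tool_rot: [3.141, -0.001, 0.385]
force: [0.5, -0.6, -0.5]
width: 37.5
```

Run:
```python
from h import *
plan((607.2,-33.7,64,22))
s=save('side','s6',(210,140,300,240),6)
p=status.read_state()['eef_pos'];x,y,z=p[0],p[1],p[2]-27.6
q=px(s,[(x,y+20,z),(x,y,z+41),(x-20,y,z+12),(x+20,y,z+12)]); print((q-[210,140])*6)
```

```text
clk 39.5 pos [608.2 -32.7  79.9] rot [ 1.80e+02 -1.00e-01  2.21e+01] w 37.5 F [ 0.5 -0.6 -0.5] T [-0.05  0.01  0.03] q7 -0.91
(607.2, -33.7, 64, 22) -> [np.float64(-0.13), np.float64(0.06), np.float64(1.59), np.float64(0.06)] dist 16.0
[[208.8 379.8]
 [209.4 292.8]
 [250.2 339. ]
 [173.4 336.6]]
```

View pics/s6.png

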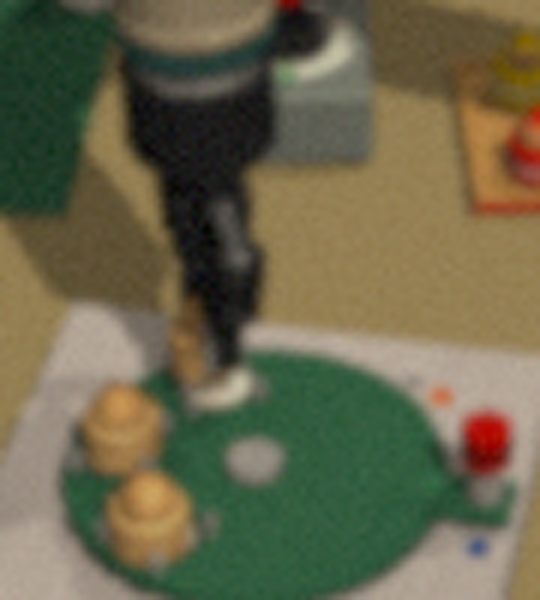

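Emit:
play_rows([
  [-0.1,0.05,0,0,1],
  [-0.1,0.05,0,0,1],
  [-0.1,0.05,0.5,0,1],
  [-0.1,0.05,1,0,1],
  [-0.1,0.05,1.4,0,1],
  [-0.1,0.05,1.6,0,1],
  [-0.1,0.05,1.6,0,1],
  [-0.1,0.05,1.6,0,1],
])

```text
clock: 40.3
eef_pos: [606.8, -33.5, 63.6]
tool_rot: [-3.141, 0.0, 0.385]
force: [-1.4, 0.1, 7.7]
width: 37.2
```

Run:
```python
from h import *
plan()
```

```text
clk 40.3 pos [606.8 -33.5  63.6] rot [-180.     0.    22.1] w 37.2 F [-1.4  0.1  7.7] T [0.11 0.44 0.1 ] q7 -0.91
```

Emit:
play_rows([
  [0,0,0,0,0.45],
  [0,0,0,0,0.35],
  [0,0,0,0,0.35],
  [0,0,0,0,0.35],
  [0,0,-3,0,0.35],
  [0,0,-7,0,0.35],
  [0,0,-9.5,0,0.35],
  [0,0,-9.5,0,0.35],
])

```text
clock: 41.1
eef_pos: [609.5, -34.1, 161.8]
tool_rot: [3.138, -0.007, 0.385]
force: [-0.1, -0.3, -0.6]
width: 55.5
```

Run:
```python
from h import *
plan((450,-190,170,7),(464.3,47.4,140,-8),frm=(606.8,-33.5,158.6,22))
```

```text
(450, -190, 170, 7) -> [np.float64(-20.4), np.float64(8.64), np.float64(-1.14), 15] dist 222.0
(464.3, 47.4, 140, -8) -> [np.float64(4.31), np.float64(-23.39), np.float64(3.0), 15] dist 240.0
```

Emit:
play_rows([
  [-20.4,8.6,-1,15,0.2],
  [-20.4,8.6,-1,15,0.2],
  [-20.4,8.6,-1,15,0.2],
  [-20.4,8.6,-1,15,0.2],
  [-20.4,8.6,-1,15,0.2],
  [-20.4,8.6,-1,15,0.2],
  [-20.4,8.6,-1,15,0.2],
])

```text
clock: 41.8
eef_pos: [450.2, -189.7, 167.6]
tool_rot: [-3.141, 0.0, 0.122]
force: [0.5, -0.0, 0.4]
width: 68.0
```

Run:
```python
from h import *
plan((464.3,47.4,140,-8))
save('top','t7',(205,120,300,215),6)
```

```text
clk 41.8 pos [ 450.2 -189.7  167.6] rot [-180.    0.    7.] w 68.0 F [ 0.5 -0.   0.4] T [ 0.03 -0.07  0.02] q7 -0.8
(464.3, 47.4, 140, -8) -> [np.float64(4.29), np.float64(-23.36), np.float64(2.76), np.float64(15.0)] dist 239.0
```

View pics/t7.png

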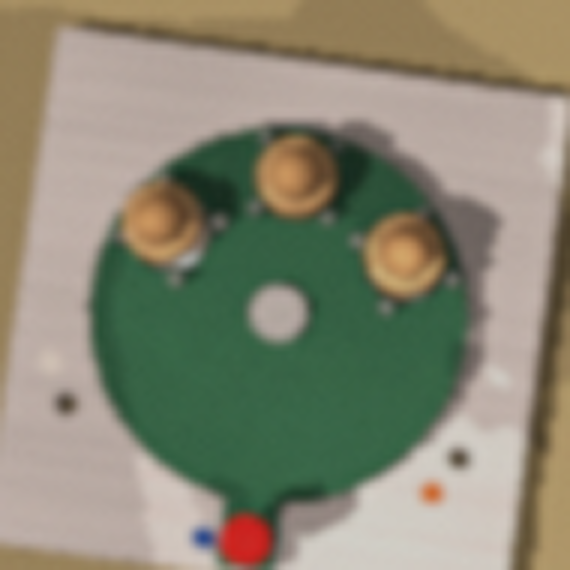

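Run:
```python
from h import *
c=ld('t7')
g=lambda X,Y,z:w(c,(X+.5)/6-.5+205,(Y+.5)/6-.5+120,z)
for n,d,pins in(('pl2',(161,222),((118,230),(165,180),(220,222),(175,282))),('pl1',(296,176),((265,133),(254,209),(329,217),(338,145))),('pl0',(404,256),((357,241),(387,308),(452,280),(422,212)))):
    print(n,g(*d,52),np.mean([g(*p,46) for p in pins],0).round(1),[g(*p,46)[:2].tolist() for p in pins])
print('post',g(278,313,40),'knob',g(246,540,80))
# same measure of pl2 earlier
c=ld('t3'); g=lambda X,Y,z:w(c,(X+.5)/4-.5+200,(Y+.5)/4-.5+110,z)
print('earlier',g(132,192,52),[g(*p,46)[:2].tolist() for p in((98,193),(128,160),(166,189),(137,226))])
```

```text
pl2 [625.3  90.7  52. ] [622.9  86.7  46. ] [[622.0, 112.8], [647.7, 89.2], [626.3, 61.1], [595.5, 83.7]]
pl1 [649.1  22.5  52. ] [650.2  22.4  46. ] [[672.2, 38.5], [633.1, 43.9], [629.2, 5.7], [666.2, 1.3]]
pl0 [608.6 -32.3  52. ] [607.3 -32.8  46. ] [[617.0, -8.6], [582.8, -23.9], [597.3, -56.9], [632.0, -41.6]]
post [580.7  31.5  40. ] knob [463.9  45.9  80. ]
earlier [622.1  87.   52. ] [[622.1, 113.2], [647.6, 90.6], [625.4, 61.5], [596.9, 83.3]]
```

Run:
```python
from h import *
plan((623.8,86.2,150,-38),(623.8,86.2,64,-38))
```

```text
clk 41.9 pos [ 450.9 -189.   167.6] rot [-180.    -0.     7.1] w 68.2 F [-0.   0.6  0.5] T [ 0.04 -0.06  0.01] q7 -0.8
(623.8, 86.2, 150, -38) -> [np.float64(20.57), np.float64(-25.16), np.float64(1.76), np.float64(45.11)] dist 325.0
(623.8, 86.2, 64, -38) -> [np.float64(0.0), np.float64(-0.0), np.float64(8.6), np.float64(-0.0)] dist 86.0
```

Emit:
play_rows([
  [20.6,-25.2,1.8,45,0.2],
  [20.6,-25.2,1.8,45,0.2],
  [20.6,-25.2,1.8,45,0.2],
  [20.6,-25.2,1.8,45,0.2],
  [20.6,-25.2,1.8,45,0.2],
  [20.6,-25.2,1.8,45,0.2],
  [20.6,-25.2,1.8,45,0.2],
  [20.6,-25.2,1.8,45,0.2],
])

```text
clock: 42.65
eef_pos: [625.1, 94.3, 148.0]
tool_rot: [-3.139, 0.002, -0.65]
force: [0.3, 0.7, -0.7]
width: 68.6
```

Emit:
play_rows([
  [0,0,1.5,0,0.2],
  [0,0,3,0,0.2],
  [0,0,3,0,0.2],
  [0,0,3,0,0.2],
  [0,0,3,0,0.2],
  [0,0,3,0,0.2],
])

```text
clock: 43.25
eef_pos: [624.1, 85.0, 120.6]
tool_rot: [-3.141, -0.001, -0.663]
force: [-0.4, -0.3, -0.3]
width: 68.3
```

Run:
```python
from h import *
plan((623.8,86.2,64,-38))
```

```text
clk 43.2 pos [624.1  85.  120.6] rot [-180.   -0.  -38.] w 68.3 F [-0.4 -0.3 -0.3] T [-0.06 -0.   -0.01] q7 -1.9
(623.8, 86.2, 64, -38) -> [np.float64(-0.1), np.float64(-0.08), np.float64(5.66), np.float64(-0.0)] dist 57.0
```

Emit:
play_rows([
  [-0.05,-0.05,2,0,0.2],
  [-0.05,-0.05,4,0,0.2],
  [-0.05,-0.05,5.6,0,0.2],
  [-0.05,-0.05,5.6,0,0.2],
  [-0.05,-0.05,5.6,0,0.2],
  [-0.05,-0.05,5.6,0,0.25],
])

```text
clock: 43.85
eef_pos: [624.4, 86.0, 65.0]
tool_rot: [-3.141, -0.001, -0.663]
force: [-0.3, -0.5, 0.1]
width: 63.6
```

Emit:
play_rows([
  [0,0,0,0,0.3],
  [0,0,0,0,0.4],
  [0,0,0,0,0.48],
  [0,0,0,0,0.54],
  [0,0,0,0,0.54],
  [0,0,0,0,0.54],
  [0,0,0,0,0.54],
])

```text
clock: 44.55
eef_pos: [624.0, 86.4, 64.5]
tool_rot: [-3.141, -0.0, -0.662]
force: [0.4, 1.6, 5.3]
width: 39.5
```

Emit:
play_rows([
  [0,0,0,0,0.5],
  [0,0,0,0,0.4],
  [0,0,0,0,0.3],
  [0,0,0,0,0.3],
  [0,0,-3,0,0.3],
  [0,0,-7,0,0.3],
  [0,0,-8.6,0,0.3],
  [0,0,-8.6,0,0.3],
])

```text
clock: 45.35
eef_pos: [625.3, 86.0, 152.6]
tool_rot: [-3.138, -0.004, -0.663]
force: [0.8, -0.2, 0.1]
width: 59.7
```

Run:
```python
from h import *
plan((464.3,47.4,140,-8))
```

```text
clk 45.4 pos [625.3  86.  152.6] rot [-179.8   -0.2  -38. ] w 59.7 F [ 0.8 -0.2  0.1] T [-0.04  0.02 -0.  ] q7 -1.92
(464.3, 47.4, 140, -8) -> [np.float64(-10.32), np.float64(12.95), np.float64(1.26), np.float64(-29.96)] dist 166.0
```

Emit:
play_rows([
  [-10.3,13,1.3,-30,0.2],
  [-10.3,13,1.3,-30,0.2],
  [-10.3,13,1.3,-30,0.2],
  [-10.3,13,1.3,-30,0.2],
  [-10.3,13,1.3,-30,0.2],
  [-10.3,13,1.3,-30,0.2],
  [-10.3,13,1.3,-30,0.2],
])

```text
clock: 46.05
eef_pos: [464.1, 47.4, 136.7]
tool_rot: [3.141, -0.002, -0.139]
force: [0.2, 0.2, -0.4]
width: 68.5
```

Emit:
play_rows([
  [0,0,1.5,0,0.2],
  [0,0,3,0,0.2],
  [0,0,3,0,0.2],
  [0,0,3,0,0.2],
  [0,0,3,0,0.2],
  [0,0,3,0,0.2],
])

```text
clock: 46.65
eef_pos: [463.0, 47.1, 107.5]
tool_rot: [-3.141, -0.001, -0.139]
force: [0.3, -0.0, -0.5]
width: 68.0
```

Run:
```python
from h import *
plan((464.3,47.4,71.5,-8))
```

```text
clk 46.6 pos [463.   47.1 107.5] rot [-1.8e+02 -1.0e-01 -8.0e+00] w 68.0 F [ 0.3 -0.  -0.5] T [-0.06 -0.    0.04] q7 -1.35
(464.3, 47.4, 71.5, -8) -> [np.float64(0.12), np.float64(-0.05), np.float64(3.6), np.float64(0.04)] dist 36.0
```

Emit:
play_rows([
  [0.1,-0.05,1.5,0,0.2],
  [0.1,-0.05,3,0,0.2],
  [0.1,-0.05,3.6,0,0.2],
  [0.1,-0.05,3.6,0,0.3],
  [0.1,-0.05,3.6,0,0.5],
  [0.1,-0.05,3.6,0,0.6],
])

```text
clock: 47.25
eef_pos: [463.9, 47.4, 71.6]
tool_rot: [-3.141, -0.001, -0.139]
force: [-0.2, 0.1, -0.3]
width: 34.5
```

Emit:
play_rows([
  [0,0,0,0,0.65],
  [0,0,0,0,1],
  [0,0,0,0,1],
  [0,0,0,0,1],
  [0,0,0,0,1],
  [0,0,0,0,1],
])

```text
clock: 47.85
eef_pos: [463.8, 47.4, 71.7]
tool_rot: [-3.141, -0.001, -0.139]
force: [0.2, 0.2, 4.7]
width: 24.4
```

Emit:
play_rows([
  [0,0,-0.5,0,1],
  [0,0,-1,0,1],
  [0,0,-1.4,0,1],
  [0,0,-1.55,0,1],
  [0,0,-1.55,0,1],
  [0,0,-1.55,0,1],
])

```text
clock: 48.45
eef_pos: [463.7, 47.4, 86.4]
tool_rot: [3.141, -0.0, -0.139]
force: [2.3, 0.3, -8.3]
width: 24.1
```

Run:
```python
from h import *
plan()
# reverse arc template: 6deg steps from psi=-8
for k in range(1,6):
    a=np.radians(6*k); print(6*k,(11.8*(1-np.cos(a))).round(2),(11.8*np.sin(a)).round(2))
```

```text
clk 48.5 pos [463.7  47.4  86.4] rot [180.  -0.  -8.] w 24.1 F [ 2.3  0.3 -8.3] T [-0.03 -0.52 -0.06] q7 -1.33
6 0.06 1.23
12 0.26 2.45
18 0.58 3.65
24 1.02 4.8
30 1.58 5.9
```

Slower turn, with dolls standing on it now.

Emit:
play_rows([
  [0.02,0.62,0,-3,1],
  [0.11,1.64,0,-8,1],
  [0.3,2.65,0,-13,1],
  [0.58,3.65,0,-18,1],
  [0.94,4.61,0,-23,1],
  [1.38,5.54,0,-28,1],
  [1.58,5.9,0,-30,1],
  [1.58,5.9,0,-30,1],
])

```text
clock: 49.25
eef_pos: [471.8, -13.6, 86.5]
tool_rot: [3.141, -0.001, 0.384]
force: [4.5, 0.1, -8.8]
width: 24.2
```

Emit:
play_rows([
  [0.02,0.62,0,-3,1],
  [0.11,1.64,0,-8,1],
  [0.3,2.65,0,-13,1],
  [0.58,3.65,0,-18,1],
  [0.94,4.61,0,-23,1],
  [1.38,5.54,0,-28,1],
  [1.58,5.9,0,-30,1],
  [1.58,5.9,0,-30,1],
])

```text
clock: 50.05
eef_pos: [508.3, -61.7, 86.4]
tool_rot: [3.141, -0.001, 0.907]
force: [4.9, 1.4, -8.1]
width: 24.5
```

Run:
```python
from h import *
plan((508.8,-62.0,71.5,52))
```

```text
clk 50.0 pos [508.3 -61.7  86.4] rot [180.  -0.  52.] w 24.5 F [ 4.9  1.4 -8.1] T [ 0.15 -0.99 -0.25] q7 -0.53
(508.8, -62.0, 71.5, 52) -> [np.float64(0.0), np.float64(0.05), np.float64(1.49), np.float64(-0.04)] dist 15.0
```

Emit:
play_rows([
  [0,0.05,0,0,1],
  [0,0.05,0.5,0,1],
  [0,0.05,1,0,1],
  [0,0.05,1.4,0,1],
  [0,0.05,1.5,0,1],
  [0,0.05,1.5,0,1],
  [0,0.05,1.5,0,1],
])

```text
clock: 50.75
eef_pos: [508.5, -61.9, 71.8]
tool_rot: [3.141, -0.001, 0.909]
force: [3.9, 3.6, -0.2]
width: 24.2
```

Run:
```python
from h import *
plan()
```

```text
clk 50.8 pos [508.5 -61.9  71.8] rot [180.   -0.   52.1] w 24.2 F [ 3.9  3.6 -0.2] T [ 0.69 -0.86 -0.24] q7 -0.53
```

Emit:
play_rows([
  [0,0,0,0,0.7],
  [0,0,0,0,0.5],
  [0,0,0,0,0.4],
  [0,0,0,0,0.4],
  [0,0,-4,0,0.4],
  [0,0,-10,0,0.4],
  [0,0,-10,0,0.4],
])

```text
clock: 51.45
eef_pos: [510.2, -63.1, 175.7]
tool_rot: [3.136, -0.003, 0.908]
force: [0.2, 0.2, -0.0]
width: 51.2
```

Run:
```python
from h import *
plan((430,-260,180,85),frm=(508.5,-61.9,171.8,52))
```

```text
(430, -260, 180, 85) -> [np.float64(-20.44), np.float64(6.01), np.float64(-0.82), -33] dist 213.0
```

Emit:
play_rows([
  [-20.4,6,-0.8,-33,0],
  [-20.4,6,-0.8,-33,0],
  [-20.4,6,-0.8,-33,0],
  [-20.4,6,-0.8,-33,0],
  [-20.4,6,-0.8,-33,0],
  [-20.4,6,-0.8,-33,0],
  [-20.4,6,-0.8,-33,0],
])

```text
clock: 52.15
eef_pos: [430.0, -258.8, 179.2]
tool_rot: [-3.141, -0.001, 1.484]
force: [-0.6, 0.7, 0.1]
width: 85.5
```

Run:
```python
from h import *
plan((596.6,-345.3,150,90),(596.6,-345.3,75,90))
t=save('top','t8'); s=save('side','s8')
f=lambda a,k:cv2.resize(a,None,fx=k,fy=k,interpolation=cv2.INTER_CUBIC)
A=f(t[0][125:225,200:300],4); B=f(t[0][140:190,345:405],6.667)[:333,:400]; C=f(s[0][130:180,240:290],4)
D=f(s[0][170:240,215:315],4)
W=np.zeros((600,800,3),np.uint8); W[:400,:400]=A; W[:333,400:800]=B; W[400:600,:200]=C; W[340:600,400:800]=D[:260]
cv2.imwrite('pics/t8x.png',W[:,:,::-1])
```

```text
clk 52.1 pos [ 430.  -258.8  179.2] rot [-1.8e+02 -1.0e-01  8.5e+01] w 85.5 F [-0.6  0.7  0.1] T [ 0.06 -0.02 -0.02] q7 0.28
(596.6, -345.3, 150, 90) -> [np.float64(-7.17), np.float64(17.35), np.float64(2.92), np.float64(-4.97)] dist 190.0
(596.6, -345.3, 75, 90) -> [np.float64(0.0), np.float64(0.0), np.float64(7.5), np.float64(-0.0)] dist 75.0
```

View pics/t8x.png

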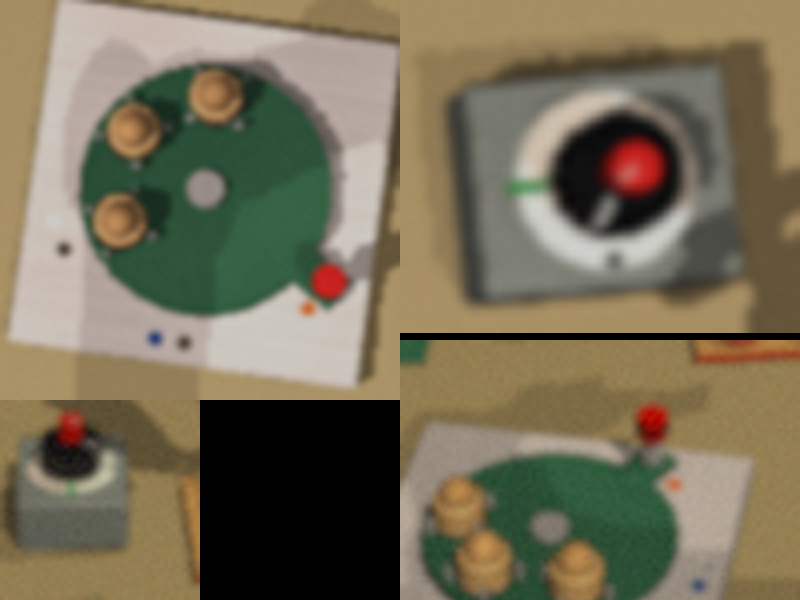

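Run:
```python
from h import *
s=ld('s8'); print('knob seen',215+252.5/4-.5,170+83.5/4-.5,'home/up',px(s,[(508.6,-62,69),(508.6,-62,81)]))
c=ld('t8')
a=lambda X,Y,z:w(c,(X+.5)/4-.5+200,(Y+.5)/4-.5+125,z)
ax=np.array([581,31])
for n,p,th in(('pl2',(120,220),112),('pl1',(133,130),52),('pl0',(215,96),-8)):
    e=ax+70*np.array([np.cos(np.radians(th)),np.sin(np.radians(th))]); print(n,a(*p,52),'expect',e.round(1))
print('post',a(205,188,40))
b=lambda X,Y,z:w(c,(X-400+.5)/6.667-.5+345,(Y+.5)/6.667-.5+140,z)
cen=b(616,174,82); print('ring',cen,'red',b(637,165,102),'disc',b(606,180,51))
g=b(527,187,52);k=b(615,261,52); print('green',g,'dot',k)
an=lambda p,q:np.degrees(np.arctan2(*(p-q)[1::-1])).round(1)
ce=np.array([596.6,-345.3,0])
print('ang green',an(g,ce),'dot',an(k,ce))
o=b(597,224,82);i=b(612,197,82);m=b(604,211,82)
print(o,i,'line dir',an(o,i),'from centre',an(o,cen),an(m,cen),an(m,ce))
# whitish centroid on ring
im=c[0]; x0,y0=374,168
sub=im[166:178,370:382].astype(int); print(sub.sum(2))
```

```text
knob seen 277.625 190.375 home/up [[277.9 190.3]
 [277.9 187.2]]
pl2 [555.   95.5  52. ] expect [554.8  95.9]
pl1 [623.6  86.2  52. ] expect [624.1  86.2]
pl0 [650.   24.2  52. ] expect [650.3  21.3]
post [581.1  31.6  40. ]
ring [ 595.9 -344.1   82. ] red [ 597.3 -347.8  102. ] disc [ 597.2 -348.1   51. ]
green [ 593.6 -311.6   52. ] dot [ 559.9 -351.4   52. ]
ang green 95.1 dot -170.6
[ 573.4 -335.2   82. ] [ 585.5 -342.1   82. ] line dir 150.3 from centre 158.4 161.2 158.4
[[ 48  49  52  48  63  97 153 256 345 366 330 283]
 [ 39  52  51  53  58  82 125 202 272 294 269 242]
 [ 42  49  50  53  55  88 135 149 174 181 178 163]
 [ 34  43  41  50  82 172 222 176 111  93  95  82]
 [ 43  47  49  60 135 269 320 220  93  53  52  52]
 [106  63  47  85 201 321 329 201  74  43  41  38]
 [232 109  61 133 270 350 275 131  47  39  41  56]
 [382 231 147 192 285 303 190  73  46  50  84 147]
 [522 419 328 282 253 204 136 122 149 169 242 342]
 [592 555 502 434 366 326 318 341 370 389 454 531]
 [614 607 591 569 547 531 521 525 547 559 578 601]
 [609 615 614 613 609 585 534 519 564 603 609 608]]
```

Run:
```python
from h import *
plan((597,-346.3,140,32),(597,-346.3,76,32))
```

```text
clk 52.2 pos [ 430.8 -257.8  179.3] rot [-1.80e+02 -1.00e-01  8.52e+01] w 85.3 F [-0.9 -0.5 -1.1] T [-0.01  0.    0.02] q7 0.28
(597, -346.3, 140, 32) -> [np.float64(-7.44), np.float64(17.3), np.float64(3.93), np.float64(53.22)] dist 192.0
(597, -346.3, 76, 32) -> [np.float64(0.0), np.float64(0.0), np.float64(6.4), np.float64(-0.0)] dist 64.0
```

Emit:
play_rows([
  [-7.4,17.3,2.5,53,0],
  [-7.4,17.3,2.5,53,0],
  [-7.4,17.3,2.5,53,0],
  [-7.4,17.3,2.5,53,0],
  [-7.4,17.3,2.5,53,0],
  [-7.4,17.3,2.5,53,0],
  [-7.4,17.3,2.5,53,0],
  [-7.4,17.3,2.5,53,0],
])

```text
clock: 53.05
eef_pos: [596.8, -346.5, 154.3]
tool_rot: [-3.141, 0.0, 0.565]
force: [-0.4, -0.1, -0.5]
width: 85.6
```

Emit:
play_rows([
  [0,0,1.5,0,0],
  [0,0,2.5,0,0],
  [0,0,2.5,0,0],
  [0,0,2.5,0,0],
  [0,0,2.5,0,0],
  [0,0,2.5,0,0],
  [0,0,2.5,0,0],
  [0,0,2.5,0,0],
])

```text
clock: 53.85
eef_pos: [596.0, -348.9, 129.8]
tool_rot: [3.141, -0.0, 0.559]
force: [-0.3, -0.4, -0.6]
width: 85.5
```

Run:
```python
from h import *
plan((597,-346.3,76,32))
```

```text
clk 53.9 pos [ 596.  -348.9  129.8] rot [180.  -0.  32.] w 85.5 F [-0.3 -0.4 -0.6] T [0.03 0.   0.  ] q7 -0.42
(597, -346.3, 76, 32) -> [np.float64(0.22), np.float64(-0.17), np.float64(5.38), np.float64(0.04)] dist 54.0
```

Emit:
play_rows([
  [0.2,-0.15,1,0,0],
  [0.2,-0.15,2,0,0],
  [0.2,-0.15,3.5,0,0],
  [0.2,-0.15,5,0,0],
  [0.2,-0.15,5.3,0,0],
  [0.2,-0.15,5.3,0,0],
  [0.2,-0.15,5.3,0,0],
  [0.2,-0.15,5.3,0,0],
])

```text
clock: 54.65
eef_pos: [597.3, -346.8, 77.2]
tool_rot: [3.14, -0.001, 0.559]
force: [-0.5, 0.8, 0.0]
width: 85.5
```

Run:
```python
from h import *
plan((597,-346.3,76,32))
```

```text
clk 54.6 pos [ 597.3 -346.8   77.2] rot [179.9  -0.   32. ] w 85.5 F [-0.5  0.8  0. ] T [ 0.    0.06 -0.05] q7 -0.41
(597, -346.3, 76, 32) -> [np.float64(-0.0), np.float64(-0.06), np.float64(0.12), np.float64(0.04)] dist 1.0
```

Emit:
play_rows([
  [0,-0.05,0.1,0,0.2],
  [0,-0.05,0.1,0,0.28],
  [0,-0.05,0.1,0,0.33],
  [0,-0.05,0.1,0,0.36],
  [0,-0.05,0.1,0,0.36],
  [0,-0.05,0.1,0,0.36],
])

```text
clock: 55.25
eef_pos: [597.8, -347.9, 76.8]
tool_rot: [3.137, -0.001, 0.559]
force: [2.0, -4.3, 4.5]
width: 55.0
```

Run:
```python
from h import *
plan()
F=np.array(status.read_state()['force']);a=np.radians(32);print('Ftool y',F[0]*np.sin(a)-F[1]*np.cos(a))
```

```text
clk 55.2 pos [ 597.8 -347.9   76.8] rot [ 1.797e+02 -1.000e-01  3.200e+01] w 55.0 F [ 2.  -4.3  4.5] T [-1.05 -0.6   0.05] q7 -0.41
Ftool y 4.655029772190192
```

Emit:
play_rows([
  [0,0.18,0,0,0.36],
  [0,0.18,0,0,0.36],
  [0,0.18,0,0,0.5],
  [0,0.18,0,0,1],
  [0,0.18,0,0,1],
  [0,0.18,0,0,1],
  [0,0.18,0,0,1],
])

```text
clock: 55.95
eef_pos: [597.9, -348.1, 77.1]
tool_rot: [3.14, -0.001, 0.559]
force: [-0.9, -1.1, 9.7]
width: 54.0
```

Emit:
play_rows([
  [0,0,0,5,1],
  [0,0,0,10,1],
  [0,0,0,15,1],
  [0,0,0,20,1],
  [0,0,0,25,1],
  [0,0,0,30,1],
  [0,0,0,30,1],
  [0,0,0,30,1],
])

```text
clock: 56.75
eef_pos: [597.9, -347.8, 77.1]
tool_rot: [3.141, -0.001, 0.036]
force: [-0.7, -0.3, 9.8]
width: 54.6
```

Run:
```python
from h import *
plan()
```

```text
clk 56.8 pos [ 597.9 -347.8   77.1] rot [ 1.8e+02 -1.0e-01  2.0e+00] w 54.6 F [-0.7 -0.3  9.8] T [-0.69  0.13 -0.11] q7 -0.81
```

Emit:
play_rows([
  [0,0,0,5,1],
  [0,0,0,10,1],
  [0,0,0,15,1],
  [0,0,0,20,1],
  [0,0,0,25,1],
  [0,0,0,30,1],
  [0,0,0,34,1],
  [0,0,0,34,1],
])

```text
clock: 57.55
eef_pos: [597.8, -347.6, 77.1]
tool_rot: [3.142, -0.001, -0.559]
force: [0.5, -0.8, 11.9]
width: 54.6
```

Emit:
play_rows([
  [0,0,0,0,1],
  [0,0,0,0,1],
  [0,0,0,0,0.3],
  [0,0,0,0,0.1],
  [0,0,0,0,0],
  [0,0,0,0,0],
  [0,0,-3,0,0],
  [0,0,-7,0,0],
])

```text
clock: 58.35
eef_pos: [595.8, -346.1, 143.5]
tool_rot: [-3.142, 0.006, -0.558]
force: [0.8, -0.4, 0.3]
width: 85.6
```

Run:
```python
from h import *
plan((440,-180,190,-32))
```

```text
clk 58.4 pos [ 595.8 -346.1  143.5] rot [-180.     0.4  -32. ] w 85.6 F [ 0.8 -0.4  0.3] T [-0.01 -0.04  0.05] q7 -1.3
(440, -180, 190, -32) -> [np.float64(-22.01), np.float64(-5.84), np.float64(-4.65), np.float64(0.03)] dist 232.0
```

Emit:
play_rows([
  [0,0,-3,0,0],
  [-22,-5.8,-5,0,0],
  [-22,-5.8,-5,0,0],
  [-22,-5.8,-5,0,0],
  [-22,-5.8,-5,0,0],
  [-22,-5.8,-5,0,0],
  [-22,-5.8,-5,0,0],
  [-22,-5.8,-5,0,0],
])

```text
clock: 59.15
eef_pos: [442.1, -181.7, 195.9]
tool_rot: [-3.141, -0.001, -0.557]
force: [1.2, -0.7, 0.6]
width: 85.1
```

Run:
```python
from h import *
c=save('top','t9',(340,135,410,200),8); save('side','s9')
print(c[0][158:180,362:386].astype(int).sum(2))
```

```text
[[364 367 401 469 543 577 583 568 535 476 367 227 144  99  64  49  51  56
   65  91 145 226 309 347]
 [370 394 459 533 572 586 569 512 409 297 186  88  47  40  35  40  37  44
   46  43  60 112 207 299]
 [382 435 512 566 582 586 539 418 247 127  65  44  35  39  42  51  63  85
   95  89  55  48  98 199]
 [400 477 548 577 580 561 479 308 133  45  34  45  41  37  56  87 133 168
  181 168 127  76  53 113]
 [424 512 565 581 574 515 374 194  71  33  35  34  38  52  91 151 212 242
  246 237 209 145  75  69]
 [456 547 586 582 562 463 268 114  82  88  91  82  65  73 124 201 252 278
  280 271 250 199 113  60]
 [485 580 603 585 533 409 234 208 278 314 308 263 173 117 151 227 291 328
  324 292 263 221 131  60]
 [508 595 614 575 507 360 253 323 435 470 455 396 259 153 171 263 346 379
  357 304 264 222 137  58]
 [472 548 557 519 447 311 201 236 313 342 329 287 191 124 162 260 358 376
  341 291 259 208 118  58]
 [362 402 408 395 356 262 137  84 109 122 125 110  85  85 129 214 287 303
  280 250 216 158  88  48]
 [330 378 399 405 402 314 160  60  46  47  49  52  50  62  99 132 178 194
  187 166 140  9
[... 422 characters left out ...]
94 367 442 519 589 597 523 383 239 115  69  58  52  39  39  36  36
   53  89 160 254 339 405]
 [233 256 315 393 473 548 598 598 535 414 270 165 116  74  61  69  91 121
  168 236 313 382 422 435]
 [239 236 265 337 423 486 541 585 578 513 401 308 245 209 199 219 248 278
  323 383 419 437 438 402]
 [234 236 243 288 356 425 470 506 515 495 455 421 391 371 353 366 390 409
  423 441 450 439 405 344]
 [239 238 236 251 293 344 395 435 458 462 459 457 449 425 377 367 410 444
  449 448 439 402 345 278]
 [236 237 239 237 249 277 316 370 410 433 446 455 442 394 295 272 354 423
  429 415 387 340 280 241]
 [242 236 238 235 241 245 259 288 321 357 391 416 411 358 262 240 318 374
  367 339 307 271 245 233]]
```

View pics/t9.png

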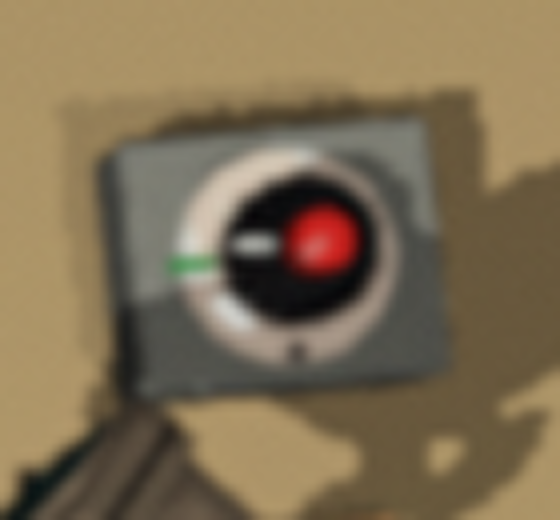

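Run:
```python
from h import *
c=ld('t9'); C=np.array([597.9,-347.9])
u=lambda d:np.array([np.cos(np.radians(d)),np.sin(np.radians(d))])
for d in(90,95,100): print(d,px(c,[(*(C+16*u(d)),82),(*(C+25*u(d)),82)]).tolist())
print('centre82',px(c,[(*C,82)]),'green pred',px(c,[(*(C+36*u(95)),51)]),'seen 363.6 167.6','dot pred',px(c,[(*(C+36*u(185)),51)]),'seen',340+297.5/8-.5,135+351.5/8-.5)
im=c[0].astype(float).sum(2)
for col in range(369,375):
    a=np.clip(im[162:169,col]-90,0,None); print(col,((np.arange(162,169)*a).sum()/a.sum()).round(2))
# ring dark circle fit: pixels sub threshold edges
g=cv2.GaussianBlur(c[0],(0,0),0.5)
# line angle before
b=ld('t8')[0].astype(float).sum(2)
for r in range(169,174):
    a=np.clip(b[r,371:380]-90,0,None); print(r,((np.arange(371,380)*a).sum()/a.sum()).round(2))
print('side line', )
```

```text
90 [[372.9, 165.0], [369.9, 165.0]]
95 [[372.9, 165.4], [369.9, 165.7]]
100 [[373.0, 165.9], [370.0, 166.4]]
centre82 [[378.3 165. ]] green pred [[363.7 167.3]] seen 363.6 167.6 dot pred [[376.6 178.1]] seen 376.6875 178.4375
369 164.47
370 165.09
371 165.1
372 165.1
373 165.09
374 165.05
169 376.17
170 375.77
171 375.51
172 374.9
173 373.72
side line
```

Run:
```python
from h import *
for n,win in(('t9',(160,173,356,369)),('t0' if 0 else 'top0',(160,173,356,369)),('s9',(140,165,250,270))):
    c=ld(n); im=c[0].astype(float); g=np.clip(im[:,:,1]-(im[:,:,0]+im[:,:,2])/2-12,0,None)
    y0,y1,x0,x1=win; s=g[y0:y1,x0:x1]; Y,X=np.mgrid[y0:y1,x0:x1]; print(n,s.sum(),(X*s).sum()/s.sum(),(Y*s).sum()/s.sum())
s=ld('s9'); C=np.array([597.9,-347.9]);u=lambda d:np.array([np.cos(np.radians(d)),np.sin(np.radians(d))])
print('side green pred',px(s,[(*(C+36*u(95)),51)]))
for d in(85,90,95): print(d,px(s,[(*(C+16*u(d)),82),(*(C+20*u(d)),82),(*(C+25*u(d)),82)]).tolist())
im=s[0].astype(int).sum(2); print(im[132:150,248:268])
```

```text
t9 385.0 363.16883116883116 167.62597402597402
top0 337.0 363.21364985163206 167.59940652818992
s9 129.5 257.4864864864865 152.03474903474904
side green pred [[257.7 151.5]]
85 [[256.7, 141.2], [256.5, 141.7], [256.2, 142.5]]
90 [[257.1, 141.2], [257.0, 141.8], [256.9, 142.5]]
95 [[257.5, 141.2], [257.5, 141.8], [257.5, 142.5]]
[[222 226 227 214 219 221 226 226 234 232 224 229 239 233 255 247 248 250
  238 223]
 [226 246 219 232 236 229 238 225 230 251 248 248 230 241 260 271 292 290
  266 265]
 [223 217 231 232 221 226 228 229 236 269 288 262 250 236 246 277 305 319
  318 292]
 [235 214 229 219 211 209 216 210 229 281 302 275 237 196 211 250 275 317
  330 328]
 [225 241 211 216 188 176 159 160 181 219 247 227 186 152 163 175 239 280
  318 341]
 [224 217 205 164 136 118 125 121 154 177 187 179 145 132  89 135 184 242
  273 306]
 [224 216 170 143  96  72 116 106 150 157 150 154 141  98  66  99 125 187
  251 271]
 [251 207 163  97  59  68  73 112 160 153 158 133 112  82  61  52  97 177
  215 224]
 [288 232 154  82  51  58  81 127 180 194 179 133  83  45  56  46 109 143
  192 213]
 [277 221 146  56  12  29  70 158 233 228 147  91  81  62  21  57  67 150
  205 200]
 [266 210 142  97  47  41  71 167 237 255 161  81  60  59  65  62 105 179
  225 230]
 [256 229 173 114  76  79  81 151 226 230 162  88  97  69  80  86 119 209
  268 270]
 [301 254 184 111 107 124  87 146 208 207 164 149 164 107  97  91 164 239
  304 312]
 [352 292 197 135 118 123 128 165 233 232 189 196 193 144 110  98 154 265
  320 316]
 [414 357 253 162 136 133 115 176 266 267 197 200 184 134 110 103 176 274
  324 300]
 [467 419 336 244 165 130 108 183 279 275 206 182 172 123 137 176 226 311
  340 323]
 [472 460 407 333 240 182 131 178 258 247 177 157 136 157 222 285 321 335
  349 333]
 [451 471 456 416 354 278 223 226 255 248 212 208 236 268 349 403 391 373
  366 327]]
```

Run:
```python
from h import *
plan((597.9,-347.8,150,-32))
```

```text
clk 59.2 pos [ 442.6 -182.9  195.7] rot [ 1.8e+02 -1.0e-01 -3.2e+01] w 85.4 F [0.5 0.  0. ] T [-0.02 -0.04 -0.04] q7 -1.38
(597.9, -347.8, 150, -32) -> [np.float64(21.91), np.float64(5.77), np.float64(4.57), np.float64(0.02)] dist 231.0
```

Emit:
play_rows([
  [21.9,5.8,3,0,0],
  [21.9,5.8,3,0,0],
  [21.9,5.8,3,0,0],
  [21.9,5.8,3,0,0],
  [21.9,5.8,3,0,0],
  [21.9,5.8,3,0,0],
  [21.9,5.8,3,0,0],
  [21.9,5.8,3,0,0],
])

```text
clock: 60.05
eef_pos: [596.0, -346.4, 165.1]
tool_rot: [-3.141, 0.002, -0.558]
force: [-0.3, 0.7, 0.3]
width: 85.7
```

Emit:
play_rows([
  [0,0,1.5,0,0],
  [0,0,3,0,0],
  [0,0,4,0,0],
  [0,0,4,0,0],
  [0,0,4,0,0],
  [0,0,4,0,0],
  [0,0,4,0,0],
  [0,0,4,0,0],
])

```text
clock: 60.85
eef_pos: [596.9, -347.2, 126.1]
tool_rot: [-3.142, -0.001, -0.558]
force: [-0.5, -0.1, -0.1]
width: 85.2
```

Run:
```python
from h import *
plan((597.9,-347.8,76.8,-32))
```

```text
clk 60.9 pos [ 596.9 -347.2  126.1] rot [-1.8e+02 -1.0e-01 -3.2e+01] w 85.2 F [-0.5 -0.1 -0.1] T [-0.04 -0.01  0.03] q7 -1.28
(597.9, -347.8, 76.8, -32) -> [np.float64(0.12), np.float64(-0.0), np.float64(4.93), np.float64(0.04)] dist 49.0
```

Emit:
play_rows([
  [0.1,0,1.5,0,0],
  [0.1,0,3,0,0],
  [0.1,0,4.5,0,0],
  [0.1,0,4.9,0,0],
  [0.1,0,4.9,0,0],
  [0.1,0,4.9,0,0],
  [0.1,0,4.9,0,0],
  [0.1,0,4.9,0,0.2],
])

```text
clock: 61.65
eef_pos: [597.9, -347.8, 77.3]
tool_rot: [-3.142, -0.001, -0.558]
force: [0.2, 0.2, -0.3]
width: 73.2
```

Emit:
play_rows([
  [0,0,0,0,0.3],
  [0,0,0,0,0.36],
  [0,0,0,0,0.5],
  [0,0,0,0,1],
  [0,0,0,0,1],
  [0,0,0,0,1],
  [0,0,0,0,1],
])

```text
clock: 62.35
eef_pos: [597.9, -347.5, 77.5]
tool_rot: [-3.141, -0.001, -0.558]
force: [-0.7, 0.9, 6.3]
width: 54.1
```

Emit:
play_rows([
  [0,0,0,-3,1],
  [0,0,0,-6,1],
  [0,0,0,-6,1],
  [0,0,0,-6,1],
  [0,0,0,-6,1],
])

```text
clock: 62.85
eef_pos: [597.8, -347.6, 77.5]
tool_rot: [-3.141, -0.001, -0.453]
force: [-0.6, 1.2, 6.0]
width: 54.2
```

Emit:
play_rows([
  [0,0,0,0,0.5],
  [0,0,0,0,0.2],
  [0,0,0,0,0],
  [0,0,0,0,0],
  [0,0,-2,0,0],
  [0,0,-5,0,0],
  [0,0,-9,0,0],
  [0,0,-12,0,0],
])

```text
clock: 63.65
eef_pos: [597.8, -348.0, 198.6]
tool_rot: [3.141, -0.002, -0.453]
force: [1.3, -0.4, -0.0]
width: 85.5
```

Emit:
play_rows([
  [-22,-5.8,0,0,0],
  [-22,-5.8,0,0,0],
  [-22,-5.8,0,0,0],
  [-22,-5.8,0,0,0],
  [-22,-5.8,0,0,0],
  [-22,-5.8,0,0,0],
  [-22,-5.8,0,0,0],
  [-22,-5.8,0,0,0],
])

```text
clock: 64.45
eef_pos: [426.4, -200.2, 196.8]
tool_rot: [3.141, -0.002, -0.453]
force: [0.0, 0.1, -0.3]
width: 85.2
```

Run:
```python
from h import *
plan()
c=save('top','t10'); im=c[0].astype(float).sum(2)
for col in range(369,375):
    a=np.clip(im[162:169,col]-90,0,None); print(col,((np.arange(162,169)*a).sum()/a.sum()).round(2))
s=save('side','s10'); m=s[0].astype(float).sum(2)
for r in(140,141,142,143,144):
    a=np.clip(m[r,252:263]-90,0,None); print(r,((np.arange(252,263)*a).sum()/a.sum()).round(2))
f=lambda a,k:cv2.resize(a,None,fx=k,fy=k,interpolation=cv2.INTER_CUBIC)
W=np.zeros((600,800,3),np.uint8)
W[:400,:400]=f(c[0][125:225,200:300],4);W[:480,400:800]=f(c[0][140:260,320:420],4);W[400:600,:400]=f(s[0][190:240,215:315],4)
cv2.imwrite('pics/fin.png',W[:,:,::-1])
```

```text
clk 64.5 pos [ 426.4 -200.2  196.8] rot [ 1.8e+02 -1.0e-01 -2.6e+01] w 85.2 F [ 0.   0.1 -0.3] T [ 0.04 -0.04 -0.  ] q7 -1.25
369 165.2
370 165.95
371 165.84
372 165.71
373 165.65
374 165.54
140 257.35
141 257.3
142 257.24
143 257.36
144 257.46
```

Run:
```python
from h import *
ax=np.array([581,31])
for n in('t8','t10'):
    c=ld(n); im=c[0].astype(int); hs=cv2.cvtColor(c[0],cv2.COLOR_RGB2HSV)
    for th in(112,52,-8):
        e=ax+70*np.array([np.cos(np.radians(th)),np.sin(np.radians(th))]); u,v=px(c,[(*e,50)])[0].astype(int)
        b=hs[v-9:v+10,u-9:u+10]; m=((b[...,0]>8)&(b[...,0]<24)&(b[...,1]>90)&(b[...,2]>90)); Y,X=np.nonzero(m)
        print(n,th,m.sum(),w(c,u-9+X.mean(),v-9+Y.mean(),52),e.round(1))
for n in('t2','t10'):
    c=ld(n); hs=cv2.cvtColor(c[0],cv2.COLOR_RGB2HSV)
    for k,p,lo,hi in(('red',(442.5,-285),0,7),('green',(375,-294),40,80),('yel',(452,-368),22,34),('blue',(386,-378),100,130)):
        u,v=px(c,[(*p,30)])[0].astype(int); b=hs[v-8:v+9,u-8:u+9]; m=(b[...,0]>=lo)&(b[...,0]<=hi)&(b[...,1]>140); Y,X=np.nonzero(m); print(n,k,m.sum(),w(c,u-8+X.mean(),v-8+Y.mean(),30))
s=ld('s10'); hs=cv2.cvtColor(s[0],cv2.COLOR_RGB2HSV); m=((hs[...,0]<6)|(hs[...,0]>174))&(hs[...,1]>170)&(hs[...,2]>70); m[:180]=0;m[200:]=0;m[:,:268]=0;m[:,288:]=0; Y,X=np.nonzero(m); print('knob',X.mean(),Y.mean(),'home 277.9 190.3')
```

```text
t8 112 138 [554.4  97.   52. ] [554.8  95.9]
t8 52 137 [622.5  87.   52. ] [624.1  86.2]
t8 -8 142 [649.7  24.8  52. ] [650.3  21.3]
t10 112 144 [554.5  95.5  52. ] [554.8  95.9]
t10 52 140 [622.6  86.7  52. ] [624.1  86.2]
t10 -8 144 [649.8  24.6  52. ] [650.3  21.3]
t2 red 120 [ 443.  -282.9   30. ]
t2 green 19 [ 377.2 -289.    30. ]
t2 yel 73 [ 447.7 -363.2   30. ]
t2 blue 31 [ 388.  -368.4   30. ]
t10 red 0 [nan nan nan]
t10 green 0 [nan nan nan]
t10 yel 0 [nan nan nan]
t10 blue 0 [nan nan nan]
knob 277.68888888888887 190.35555555555555 home 277.9 190.3<stdin>:12: RuntimeWarning: Mean of empty slice.
  ret = ret.dtype.type(ret / rcount)
```

```bash
python3 -c "
from cell import order; print(order.finish_job())"
```

```text
the job is handed in; nothing more can be done
None
```

The job is done and handed in at about 64.5 s. The turntable is back on the orange-dotted hole, and the dolls and the timer are set as you asked.

**What I did**
- I pulled the pin, turned the table one hole clockwise to the blue-dotted hole, and let the pin drop home.
- I stood the red and green dolls in the free half of the tray, and the three blanks on the three white discs, one each.
- Then I turned the table back to the orange-dotted hole with the pin home, and set the black ring last. It went about 6° past the green mark at first, so I gripped it again and turned it back.

**What the last checks showed**
- **Pin:** the side view puts the knob within 0.3 px of where it sits when fully home.
- **Ring:** its line agrees with the green mark in both cameras, to about 1–2°.
- **Painted dolls:** they stood upright in the tray when I looked after placing them. The last top view could not confirm this because the arm was in the way.
- **Blanks:** two stand within about 2 mm of their disc centres. The third is about 3 mm off along the turning direction but appears to be between its stop pins. I left it there.
- **A knocked blank:** one placed blank had been shifted about 5 mm on its disc. I centred it again before turning the table back.

**What I could not check**
- The picture limit was reached, so the final composite was checked only by numbers.
- I did not measure the red inner knob separately. The fingers gripped only the black ring.

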